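# Brush out the hot-air nozzles and wind them to the viewing mark

## Task

Get the hot-air nozzles ready for the microscope: clear the finned heat sink out of the slide's tray into the metal dish, and with the long brush, starting at the nozzle farthest to the robot's left on the mat and working to the right, brush out each nozzle (down to the bottom, well up, and down to the bottom again), then put the brush back upright in its stand and stand every nozzle upright in the tray. Then turn the handwheel until the tray is at least a quarter turn beyond the mark on its scale, and wind it back in that one direction, so that the play is taken up, until the white dial mark meets its index with the tray's pointer at the mark. Leave the spray can and the circuit board where they are and do not bump the microscope.

Things in the scene. Friction and masses are not known exactly. Their poses are not given: they have to be found in the camera images.
- nozzle0: Steel hot-air nozzle on the blue mat, left place of the row (left is +y, places 85 mm apart; may be absent). Below, a square hood 42 x 42 mm, 26 mm high; above, a round collar, outside diameter 36 mm, plain from 36 mm up to the open top at 72 mm. Bore 30 mm across, from the top to a closed floor 4 mm above the underside. 120 g. Origin: centre of the underside; z up the bore.
- nozzle1: Steel hot-air nozzle on the blue mat, middle place of the row (left is +y, places 85 mm apart; may be absent). Below, a square hood 50 x 50 mm, 26 mm high; above, a round collar, outside diameter 36 mm, plain from 36 mm up to the open top at 72 mm. Bore 30 mm across, from the top to a closed floor 4 mm above the underside. 120 g. Origin: centre of the underside; z up the bore.
- nozzle2: Steel hot-air nozzle on the blue mat, right place of the row (left is +y, places 85 mm apart; may be absent). Below, a square hood 46 x 46 mm, 26 mm high; above, a round collar, outside diameter 36 mm, plain from 36 mm up to the open top at 72 mm. Bore 30 mm across, from the top to a closed floor 4 mm above the underside. 120 g. Origin: centre of the underside; z up the bore.
- brush: Long tube brush, 190 mm, stands bristles down in its stand. From the bottom: bristles 80 mm long, drawn 28 mm across but soft (only the inner 20 mm are stiff and touch), a thin neck to 100 mm, then a round wooden handle 16 mm across from 100 to 190 mm. 50 g. Origin: centre of the bristle end; z runs up the handle.
- brush_tip (a point): Centre of the bristle end of the brush (same point as the brush's origin).
- brush_grip (a point): On the axis of the brush handle, 145 mm above the bristle end; the handle reaches 45 mm farther up.
- stand: Fixed brush stand: a foot 84 mm across with an upright round tube, 34 mm inside diameter, 39 mm outside, rim 85 mm above the bench, inner floor 13 mm above the bench. Origin: centre of the underside.
- tray (a joint): Position of the tray, m: 0 at the right stop, grows to the left (+y), left stop 0.130, mark 0.100. A handwheel turn moves it 40 mm; counter-clockwise from above is left. Play 3 mm: at each reversal the wheel turns 0.47 rad before the tray moves. The dial is set for clockwise winding: with the tray at 0.100 and the play so taken up, the dial mark is on the index. 5 N moves it; it stays where left.
- tray_floor (a point): Centre of the tray's floor, about 39 mm above the bench; moves with the tray. Inside, the tray is 80 mm (its x) by 200 mm (its y, the way it travels), with a rim 9 mm high. Nozzles stand anywhere on the floor.
- tray_pointer (a point): End of the steel pointer at the far side of the tray; it stands at mark_line when the tray is at its mark.
- mark_line (a point): The long line on the scale at the far side of the slide, the mark for the tray's pointer.
- wheel_axis (a point): Centre of the horizontal handwheel (110 mm across, vertical axis) at the height of its top face, 82 mm above the bench. The slide may stand turned a few degrees about the vertical; this point's axes are the slide's.
- crank_grip (a point): Middle of the upright crank handle on the handwheel, 42 mm from the wheel's axis and 28 mm above its face: a cylinder 18 mm across, 48 mm tall, that spins freely on its pin, so it can be held with a fixed wrist while it is led round the circle. It stands opposite the dial mark.
- dial_mark (a point): Outer part of the white mark on the handwheel's face, 50 mm from its axis; turns with the wheel.
- dial_index (a point): Fixed index beside the wheel (a small white line on a steel block at the wheel's right, -y side); this point lies 50 mm from the wheel's axis, where the dial mark must come to lie.
- scope: Microscope camera fixed to the slide, its head swung aside to the left, not to be bumped. Post 18 mm across, 422 mm high, 227 mm towards +x and 315 mm towards +y of wheel_axis, along that point's axes; the head, 54 mm across, hangs 130 mm farther in y, from 313 to 440 mm above the bench. Origin: on the bench, 115 mm in x and 80 mm in y from wheel_axis.
- heatsink: Finned aluminium heat sink, a block 60 x 40 x 35 mm high (fins along its 60 mm, which is its x), 90 g, standing in the tray. Origin: centre of its underside.
- partsdish: Low loose metal dish, 110 x 130 mm, 22 mm high, walls and floor 3 mm. Origin: centre of its underside.
- airduster: Bystander: spray can, 64 mm across, 170 mm high. Origin: centre of its underside.
- board: Bystander: circuit board, 75 x 130 mm, lying.

How it is judged (in metres and radians):
On the way, in this order (a step that is already met when the one before it is completed fails the run):
1. the brush is down in the left nozzle, its end within 22 mm of the nozzle's underside (horizontal distance between brush_tip and nozzle0 below 0.014 m and z of brush_tip in the frame of nozzle0 below 0.022 m), for 0.05 s.
2. the brush has been drawn up in the left nozzle, its end more than 40 mm above the underside (horizontal distance between brush_tip and nozzle0 below 0.014 m and z of brush_tip in the frame of nozzle0 above 0.04 m).
3. the brush is down again in the left nozzle, its end within 22 mm of the underside (all of step 1), for 0.05 s.
4. the brush is down in the middle nozzle, its end within 22 mm of the nozzle's underside (horizontal distance between brush_tip and nozzle1 below 0.014 m and z of brush_tip in the frame of nozzle1 below 0.022 m), for 0.05 s.
5. the brush has been drawn up in the middle nozzle, its end more than 40 mm above the underside (horizontal distance between brush_tip and nozzle1 below 0.014 m and z of brush_tip in the frame of nozzle1 above 0.04 m).
6. the brush is down again in the middle nozzle, its end within 22 mm of the underside (all of step 4), for 0.05 s.
7. the brush is down in the right nozzle, its end within 22 mm of the nozzle's underside (horizontal distance between brush_tip and nozzle2 below 0.014 m and z of brush_tip in the frame of nozzle2 below 0.022 m), for 0.05 s.
8. the brush has been drawn up in the right nozzle, its end more than 40 mm above the underside (horizontal distance between brush_tip and nozzle2 below 0.014 m and z of brush_tip in the frame of nozzle2 above 0.04 m).
9. the brush is down again in the right nozzle, its end within 22 mm of the underside (all of step 7), for 0.05 s.
10. with every nozzle standing on the tray, the tray has been wound well past its mark, by more than 6 mm (value of joint tray above 0.106 m and x of nozzle0 in the frame of tray_floor between -0.026 and 0.026 m and y of nozzle0 in the frame of tray_floor between -0.088 and 0.088 m and z of nozzle0 in the frame of tray_floor between -0.004 and 0.005 m and angle between each of nozzle0, nozzle1, nozzle2's own z axis and vertical below 0.1 rad and x of nozzle1 in the frame of tray_floor between -0.026 and 0.026 m and y of nozzle1 in the frame of tray_floor between -0.088 and 0.088 m and z of nozzle1 in the frame of tray_floor between -0.004 and 0.005 m and x of nozzle2 in the frame of tray_floor between -0.026 and 0.026 m and y of nozzle2 in the frame of tray_floor between -0.088 and 0.088 m and z of nozzle2 in the frame of tray_floor between -0.004 and 0.005 m).
At the end, for the whole second after the job is handed in: Nozzles upright (0.1 rad) on the tray floor; tray at rest at 0.100 m +-1.5 mm; dial mark within 7 mm of the index; heat sink flat on the dish floor, within 40 by 50 mm of its centre; brush in its stand, end within 16 mm of its axis and below 30 mm, upright within 0.2 rad (x of nozzle0 in the frame of tray_floor between -0.026 and 0.026 m and y of nozzle0 in the frame of tray_floor between -0.088 and 0.088 m and z of nozzle0 in the frame of tray_floor between -0.004 and 0.005 m and angle between each of nozzle0, nozzle1, nozzle2's own z axis and vertical below 0.1 rad and x of nozzle1 in the frame of tray_floor between -0.026 and 0.026 m and y of nozzle1 in the frame of tray_floor between -0.088 and 0.088 m and z of nozzle1 in the frame of tray_floor between -0.004 and 0.005 m and x of nozzle2 in the frame of tray_floor between -0.026 and 0.026 m and y of nozzle2 in the frame of tray_floor between -0.088 and 0.088 m and z of nozzle2 in the frame of tray_floor between -0.004 and 0.005 m and value of joint tray between 0.0985 and 0.1015 m and horizontal distance between dial_mark and dial_index below 0.007 m and horizontal distance between brush_tip and stand below 0.016 m and height (world z) of brush_tip below 0.03 m and angle between each of brush_tip, heatsink's own z axis and vertical below 0.2 rad and x of heatsink in the frame of partsdish between -0.04 and 0.04 m and y of heatsink in the frame of partsdish between -0.05 and 0.05 m and z of heatsink in the frame of partsdish between 0 and 0.012 m and linear speed of heatsink below 0.02 m/s and velocity of joint tray between -0.003 and 0.003 m/s); the robot touches nothing.
It fails at once if a bystander is shifted by more than 30 mm (distance of any of airduster, board from where it was at the start of the episode above 0.03 m).
It fails at once if the microscope is bumped with more than 4 N (contact force between any of the arm, the fingers, brush and scope above 4 N).
Of nozzle0, nozzle1, nozzle2 only 2 to 3 are there at a start; the rules pass over those that are not, and their reading is None.
At some moment in a run one of nozzle0, nozzle1, nozzle2 may be knocked a few centimetres aside while the robot is not near it.
It also fails if it takes over 210 s, if anything falls off the work surface, if the arm or the gripper's body presses on something with over 40 N, if the wrist force passes 120 N, or if a joint passes its speed limit or range.

## Robot

A 6-joint arm with a two-finger parallel gripper is mounted at the origin on the work surface. World frame = base frame: x ahead of the robot, y to its left, z up, the work surface at z = 0. Lengths are in mm, angles in rad, forces in N, time in s.
With the tool pointing down it reaches from about 275 to 875 mm from the base axis. Payload 12.5 kg.
Tool frame: the origin (TCP) lies midway between the tips of the shut fingers; the grasp point (between the pads) lies 19 mm behind it (grip_depth is the x of the grasp point in the tool frame, in mm); x points along the fingers, z is the direction in which the jaws open and shut, and the axes are right-handed (so a half turn about x gives the same grasp; the last joint's range is limited). The gripper opens to 85 mm and grips with 20 to 120 N. Pads are 22 mm wide; open, the fingers measure 114 mm over their backs; the gripper's body (76 mm by 85 mm) begins 54 mm behind the grasp point. The pads swing forward as they close: fully open they stand 13 mm farther back than shut.
Start: joints at [-1.275, 0.351, 1.652, -0, 1.139, -0.085], TCP at [204.433, -510.58, 231.29] pointing down, gripper open.
Joint ranges: [-2.75, 2.75], [-0.79, 2.1], [0.01, 2.65], [-1.57, 4.71], [0.07, 3.14], [-2.87, 2.87]. Speed limits (rad/s): [2.22, 2.22, 2.79, 3.14, 3.14, 3.14].

## Interface

Orientations are given as a unit quaternion [w, x, y, z].
In Python, from bench import * gives the robot as it stands. The module is installed in compiled form; this text tells all that it offers.
- The arm moves only by the tool jog_arm, never from a script. Its arguments are lists of equal length, an entry for each row: "grip": the opening, from 0 (shut) to 1 (fully open); "dp": the shift along the tool's x, y, z in mm, a list of three; "twist": the turn, a rotation vector about the tool's x, y, z in degrees, a list of three. In form: {"grip": [grip, ...], "dp": [[tx, ty, tz], ...], "twist": [[wx, wy, wz], ...]}. A call has 1 to 12 rows; each row shifts and turns the commanded pose from where the row before left it, along the tool's axes as they then stand; what a row does not reach is not made up. A row lasts 1/8 s, in which the tool goes at most 62.5 mm and 10.7 degrees, less where a joint would pass 70% of its speed; a pose out of reach is approached as far as the arm can. A call is refused whole if a number of a shift passes 62.5 or a number of a turn 10.7, either way. A call with a gripper value outside its range is refused whole. The fingers move at their own pace and stop on an object; "grip_force" is the grip in N (left out, the last holds). Time passes only in rows, so rows that do not move let the fingers close. It gives the time, the measured TCP pose, the force and the opening at its end, in the units of the state.
- get_obs(): the state, without advancing time (a new reading comes with each control period).
- read_camera(name): name is "scene" or "top"; returns a dict with "color" (384x512x3 uint8, red, green, blue), "intrinsics" (3x3 intrinsics, pixels), "R" (3x3) and "t" (3): a world point X has camera coordinates R X + t. Camera axes: x right, y down, z forward; pixel columns grow to the right and rows downward; lengths in mm; the calibration is good to about 2 mm. A picture is of the moment at which its call begins. There is no depth.
- hand_in(): hands the job in, once; it reports no verdict.
The state is a dict: "clock": time; "q": joint angles; "qd": joint speeds; "joint_efforts": joint torques, N m; "tool_pos": TCP position; "eef_rot": TCP orientation; "wrist_force": force on the tool from outside, world axes, zero at the start; "ft_torque": the same for the moment, N m; "finger_gap": finger opening in mm.
Only numpy, scipy, OpenCV 4.12 (cv2) and the standard library are available. Lean on these libraries where they do the work, as an engineer would, in place of code of your own. Each camera call takes 0.05 s, during which the arm holds its last target.

## Working session

There is one attempt and no reset: what is moved stays moved. The work goes in short steps, Python scripts to look and compute and a tool call to move; the robot and the scene stay as the last step left them, time stands still between calls to the robot, and variables do not carry over. Pictures are saved under pics/ and viewed, and the job is handed in when it is done.

Besides the shell and the picture viewer there is one more tool, called after "Emit:" in YAML: its name, and indented under it one key for each argument. jog_arm: Moves the arm, as the interface text tells. Its arguments: {"type":"object","properties":{"grip":{"type":"array","items":{"type":"number"}},"dp":{"type":"array","items":{"type":"array","items":{"type":"number"}}},"twist":{"type":"array","items":{"type":"array","items":{"type":"number"}}},"grip_force":{"type":"number"}},"required":["grip","dp","twist"]}

```bash
mkdir -p pics
python3 - <<'E'
from bench import *
import cv2
o=get_obs(); print(o)
for n in ("scene","top"):
    c=read_camera(n); cv2.imwrite(f"pics/{n}0.png",c["color"][:,:,::-1]); print(n,c["intrinsics"],c["R"],c["t"])
E
```

```text
{'clock': 0.0, 'q': array([-1.27461928e+00,  3.51224189e-01,  1.65243637e+00, -5.75806130e-06,
        1.13908212e+00, -8.46129447e-02]), 'qd': array([-0.00134966, -0.00050931, -0.00130389, -0.00071161,  0.00141625,
        0.00100762]), 'joint_efforts': array([-2.63732349e-03, -5.06095970e+01, -2.91408992e+01, -1.57781196e-04,
        4.54926529e-03, -5.33636282e-06]), 'tool_pos': array([ 204.32837702, -510.27948186,  230.76034789]), 'eef_rot': array([ 0.58527113,  0.39659473,  0.58590596, -0.39608652]), 'wrist_force': array([ 0.23571714, -1.11607752,  0.42732321]), 'ft_torque': array([ 0.01417293,  0.03161981, -0.03084525]), 'finger_gap': 85.79139383350511}
scene [[378.50729277   0.         253.81416213]
 [  0.         378.50729277 194.28669222]
 [  0.           0.           1.        ]] [[ 0.69654282  0.71751012 -0.00270774]
 [ 0.53610268 -0.5229373  -0.66266922]
 [-0.47688784  0.46012586 -0.74890732]] [-393.18461914 -207.46353488 1366.26879482]
top [[366.95072508   0.         253.73841397]
 [  0.         366.95072508 193.79919065]
 [  0.           0.           1.        ]] [[ 3.43486549e-03 -9.99814329e-01 -1.89607246e-02]
 [-9.80907317e-01  3.18171445e-04 -1.94475535e-01]
 [ 1.94445459e-01  1.92667108e-02 -9.80724098e-01]] [  34.65786879  583.30962036 1009.02940262]
```

View pics/scene0.png

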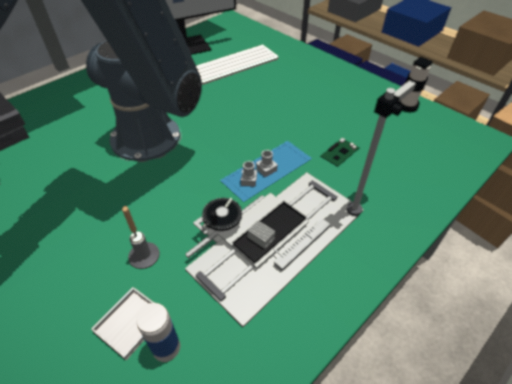

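View pics/top0.png

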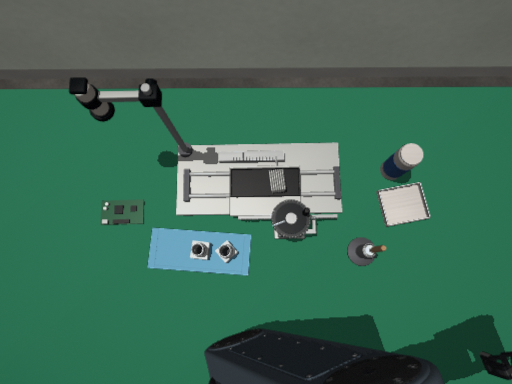

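The views show the tray with the heat sink at top(278,181), the wheel at (291,218), two nozzles at (200,250) and (227,251), the stand and brush at (365,250), the dish at (404,205), and the can at (400,160). I'll enlarge for detail.

```bash
cat > h.py <<'E'
from bench import *
import cv2, numpy as np
def grab(n,tag=None,crop=None,s=4):
    c=read_camera(n); im=c["color"][:,:,::-1].copy()
    if tag:
        x0,y0,x1,y1=crop if crop else (0,0,512,384)
        v=cv2.resize(im[y0:y1,x0:x1],None,fx=s,fy=s,interpolation=cv2.INTER_CUBIC)
        cv2.imwrite(f"pics/{tag}.png",v)
    return c,im
def ray(c,u,v,z):
    d=c["R"].T@np.linalg.solve(c["intrinsics"],[u,v,1.]); o=-c["R"].T@c["t"]
    return (o+d*(z-o[2])/d[2])
def proj(c,X):
    p=c["intrinsics"]@(c["R"]@np.array(X,float)+c["t"]); return p[:2]/p[2]
def tri(c1,u1,c2,u2):
    A=[];b=[]
    for c,u in((c1,u1),(c2,u2)):
        d=c["R"].T@np.linalg.solve(c["intrinsics"],[*u,1.]); d/=np.linalg.norm(d);o=-c["R"].T@c["t"]
        P=np.eye(3)-np.outer(d,d);A.append(P);b.append(P@o)
    x=np.linalg.lstsq(np.vstack(A),np.hstack(b),rcond=None)[0]
    return x,np.hstack(b)-np.vstack(A)@x
E
python3 - <<'E'
from h import *
grab("top","t1",(140,130,340,280),4)
grab("top","t2",(320,130,440,280),4)
grab("scene","s1",(180,135,380,285),4)
grab("scene","s2",(85,190,235,370),3)
E
```

```text
(no output)
```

View pics/t1.png

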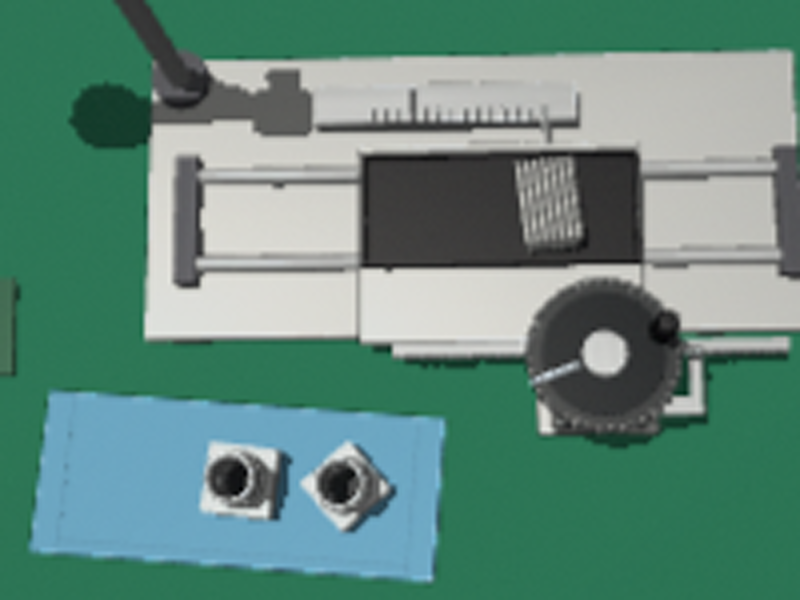

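View pics/t2.png

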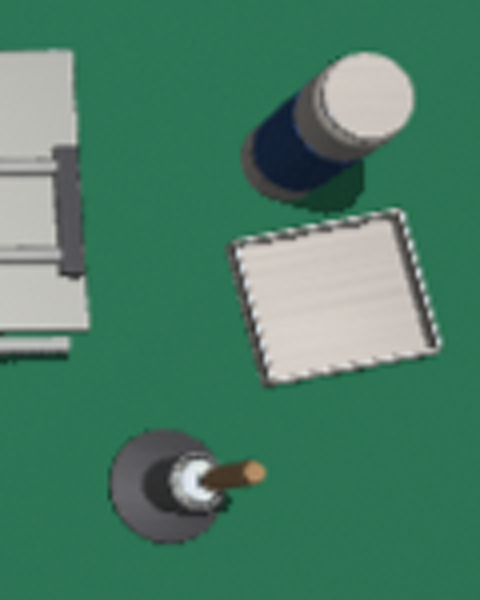

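View pics/s1.png

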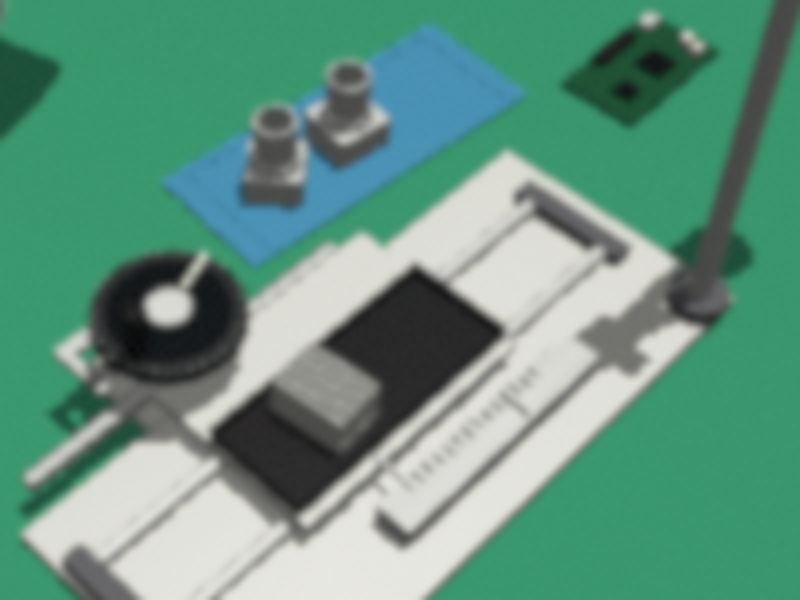

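View pics/s2.png

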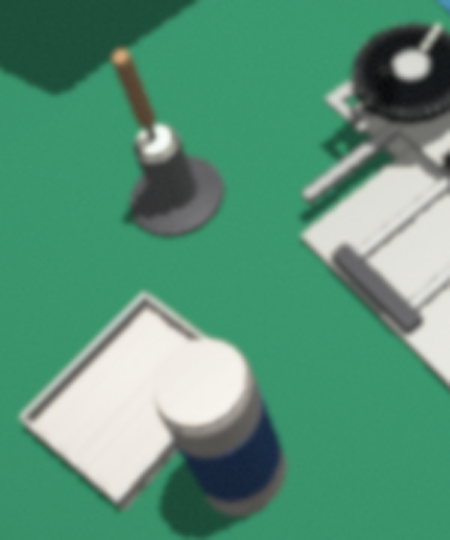

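```bash
cat > m1.py <<'E'
from h import *
T=read_camera("top");S=read_camera("scene")
f=lambda o,p,s=4:(o[0]+(p[0]+.5)/s-.5,o[1]+(p[1]+.5)/s-.5)
t1=lambda *p:f((140,130),p); t2=lambda *p:f((320,130),p); s1=lambda *p:f((180,135),p); s2=lambda *p:f((85,190),p,3)
np.set_printoptions(precision=1,suppress=True)
P=lambda n,u,z:print(n,ray(T,*u,z))
for n,a,b in(("n1",t1(235,478),s1(348,76)),("n2",t1(342,485),s1(274,122)),("hub",t1(604,353),s1(168,306)),("brush",t2(254,472),s2(121,56)),("tuberim",t2(198,482),s2(155,143))):
    print(n,ray(T,*a,72),*tri(T,a,S,b))
for p in((515,160),(572,155),(583,240),(527,250),(549,201)):P("hs",t1(*p),74)
P("hub",t1(604,353),82);P("mark",t1(530,381),82);P("crank",t1(665,325),134)
for p in((230,243),(400,210),(440,350),(268,385)):P("dish",t2(*p),22)
P("rim",t2(198,482),85);P("brushtop",t2(254,472),203)
for p in((360,152),(640,150),(642,264),(360,266)):P("tray",t1(*p),48)
P("pointer",t1(546,108),50);P("markline",t1(413,103),50);P("markline2",t1(414,85),50)
for p in((50,392),(444,420),(433,580),(32,550)):P("mat",t1(*p),2)
for p in((213,440),(285,450),(278,518),(203,510)):P("n1hood",t1(*p),26)
for p in((348,440),(393,487),(348,530),(302,485)):P("n2hood",t1(*p),26)
for p in((150,60),(793,50)):P("base",t1(*p),10)
P("canTop",t2(366,97),170)
E
python3 m1.py
```

```text
n1 [423.  189.3  72. ] [424.1 190.6  73.1] [-1.1 -1.4 -0.3  1.1  1.4  0.3]
n2 [418.4 114.4  72. ] [419.1 115.5  70.3] [-0.6 -0.9 -0.1  0.6  0.9  0.1]
hub [511.  -69.2  72. ] [509.5 -68.2  83.8] [ 0.  0.  0. -0. -0. -0.]
brush [ 428.4 -323.4   72. ] [ 421.9 -281.1  200.5] [-0.1 -0.1  0.   0.1  0.1 -0. ]
tuberim [ 421.5 -284.4   72. ] [ 420.9 -281.5   82.5] [ 0.1  0.1 -0.  -0.1 -0.1  0. ]
hs [651.4  -6.9  74. ]
hs [655.1 -48.2  74. ]
hs [592.2 -55.3  74. ]
hs [584.9 -15.2  74. ]
hs [620.9 -31.2  74. ]
hub [509.7 -68.3  82. ]
mark [490.  -16.5  82. ]
crank [ 521.7 -104.9  134. ]
dish [ 600.6 -332.9   22. ]
dish [ 625.8 -461.1   22. ]
dish [ 520.2 -481.4   22. ]
dish [ 494.2 -354.1   22. ]
rim [ 420.9 -280.7   85. ]
brushtop [ 421.8 -280.4  203. ]
tray [664.7 107.9  48. ]
tray [ 665.9 -100.2   48. ]
tray [579.7 -99.9  48. ]
tray [578.2 106.5  48. ]
pointer [697.8 -30.7  50. ]
markline [702.   68.6  50. ]
markline2 [716.  68.  50.]
mat [490.2 343.5   2. ]
mat [469.6  45.6   2. ]
mat [352.5  53.    2. ]
mat [373.1 350.1   2. ]
n1hood [452.6 214.2  26. ]
n1hood [445.5 161.1  26. ]
n1hood [396.5 164.9  26. ]
n1hood [402.  219.6  26. ]
n2hood [452.8 115.1  26. ]
n2hood [418.9  81.7  26. ]
n2hood [388.1 113.9  26. ]
n2hood [420.2 148.   26. ]
base [749.9 277.3  10. ]
base [ 756.6 -224.8   10. ]
canTop [ 667.9 -380.2  170. ]
```

```bash
cat >> h.py <<'E'
from scipy.spatial.transform import Rotation as Ro
def pose():
    o=get_obs(); w,x,y,z=o["eef_rot"]; return o,o["tool_pos"],Ro.from_quat([x,y,z,w])
def yaw_of(R):  # angle of tool z (jaw) in world xy, deg
    M=R.as_matrix(); return np.degrees(np.arctan2(M[1,2],M[0,2]))
def plan(target,jaw=None):
    """tool-axis shift/turn to take TCP to target with tool down and jaw axis at angle (deg, mod 180)"""
    o,p,R=pose(); M=R.as_matrix()
    if jaw is None: jaw=yaw_of(R)
    j=yaw_of(R); d=(jaw-j+90)%180-90; a=np.radians(j+d)
    z=np.array([np.cos(a),np.sin(a),0]);x=np.array([0,0,-1.]);y=np.cross(z,x)
    Mt=np.stack([x,y,z],1)
    tw=(R.inv()*Ro.from_matrix(Mt)).as_rotvec(degrees=True)
    print("clk %.2f"%o["clock"],"at",p.round(1),"jaw %.1f"%j,"gap %.1f"%o["finger_gap"],"q6 %.2f"%o["q"][5])
    print("dp now-axes",(M.T@(np.array(target)-p)).round(1),"dp after turn",(Mt.T@(np.array(target)-p)).round(1),"twist",tw.round(1))
E
python3 - <<'E'
from h import *
o,p,R=pose();print(R.as_matrix().round(3))
plan([621,-31,150],96.8)
E
```

```text
[[-0.     0.928  0.372]
 [ 0.     0.372 -0.928]
 [-1.     0.    -0.   ]]
clk 0.40 at [ 204.4 -510.5  231.2] jaw -68.2 gap 85.6 q6 -0.08
dp now-axes [  81.3  565.  -290.3] dp after turn [  81.2  470.4 -426.8] twist [15. -0. -0.]
```

Emit:
jog_arm:
  grip: [0.7,0.7,0.7,0.7,0.7,0.7,0.7,0.7,0.7,0.7,0.7,0.7]
  dp:
    - [-10,0,0]
    - [-10,0,0]
    - [0,42,-38]
    - [0,42,-38]
    - [0,42,-38]
    - [0,42,-38]
    - [0,42,-38]
    - [0,42,-38]
    - [0,42,-38]
    - [0,42,-38]
    - [0,42,-38]
    - [0,42,-38]
  twist:
    - [7.5,0,0]
    - [7.5,0,0]
    - [0,0,0]
    - [0,0,0]
    - [0,0,0]
    - [0,0,0]
    - [0,0,0]
    - [0,0,0]
    - [0,0,0]
    - [0,0,0]
    - [0,0,0]
    - [0,0,0]

```text
clock: 1.9
tool_pos: [577.4, -81.8, 251.4]
eef_rot: [0.529, 0.469, 0.529, -0.469]
wrist_force: [0.1, -1.2, 0.3]
finger_gap: 59.9
```

Run:
```python
from h import *
plan([621,-31,43],96.8)
```

```text
clk 1.90 at [577.4 -81.8 251.4] jaw -83.2 gap 59.9 q6 1.23
dp now-axes [208.4  49.3 -45.3] dp after turn [208.4  49.3 -45.3] twist [ 0.  0. -0.]
```

Emit:
jog_arm:
  grip: [0.7,0.7,0.7,0.7,0.7,0.7]
  dp:
    - [20,25,-23]
    - [28.4,24.3,-22.3]
    - [50,0,0]
    - [40,0,0]
    - [0,0,0]
    - [0,0,0]
  twist:
    - [0,0,0]
    - [0,0,0]
    - [0,0,0]
    - [0,0,0]
    - [0,0,0]
    - [0,0,0]

```text
clock: 2.65
tool_pos: [620.8, -32.8, 114.7]
eef_rot: [0.529, 0.47, 0.528, -0.469]
wrist_force: [0.9, 0.0, 0.9]
finger_gap: 60.0
```

Run:
```python
from h import *
plan([621,-31,43],96.8)
grab("top","a1",(140,130,340,280),4)
grab("scene","a2",(180,135,380,285),4)
```

```text
clk 2.65 at [620.8 -32.8 114.7] jaw -83.2 gap 60.0 q6 1.32
dp now-axes [71.7  0.3 -1.8] dp after turn [71.7  0.4 -1.7] twist [ 0.   0.  -0.1]
```

View pics/a2.png

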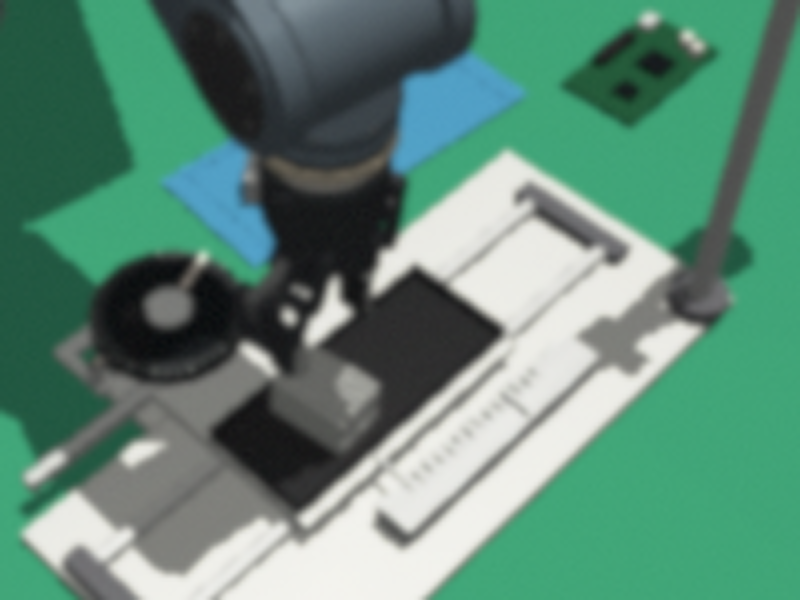

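The gripper sits centred over the heat sink at scene crop (325,390). I'll descend and grip.

Emit:
jog_arm:
  grip: [0.7,0.7,0.7,0.4,0.3,0.3,0.3,0.3]
  dp:
    - [40,0,0]
    - [30,0,-1]
    - [0,0,0]
    - [0,0,0]
    - [0,0,0]
    - [0,0,0]
    - [0,0,0]
    - [0,0,0]
  twist:
    - [0,0,0]
    - [0,0,0]
    - [0,0,0]
    - [0,0,0]
    - [0,0,0]
    - [0,0,0]
    - [0,0,0]
    - [0,0,0]
  grip_force: 40

```text
clock: 3.75
tool_pos: [621.1, -31.8, 45.1]
eef_rot: [0.53, 0.47, 0.528, -0.469]
wrist_force: [-0.4, 1.0, 8.2]
finger_gap: 39.4
```

Emit:
jog_arm:
  grip: [0.3,0.3,0.3,0.3,0.3]
  dp:
    - [-20,0,0]
    - [-50,0,0]
    - [-50,0,0]
    - [-50,0,0]
    - [-10,0,0]
  twist:
    - [0,0,0]
    - [0,0,0]
    - [0,0,0]
    - [0,0,0]
    - [0,0,0]

```text
clock: 4.38
tool_pos: [621.0, -31.7, 228.2]
eef_rot: [0.531, 0.471, 0.527, -0.468]
wrist_force: [0.2, -0.6, -0.9]
finger_gap: 39.4
```

Run:
```python
from h import *
plan([556,-408,12],101)
```

```text
clk 4.38 at [621.  -31.7 228.2] jaw -83.2 gap 39.4 q6 1.33
dp now-axes [ 216.1 -110.8  365.5] dp after turn [ 216.2 -135.6  357. ] twist [-4.2  0.1 -0.4]
```

Emit:
jog_arm:
  grip: [0.3,0.3,0.3,0.3,0.3,0.3,0.3,0.3,0.3,0.3,0.3,0.3]
  dp:
    - [0,0,0]
    - [0,-17,44.6]
    - [0,-17,44.6]
    - [0,-17,44.6]
    - [0,-17,44.6]
    - [0,-17,44.6]
    - [0,-17,44.6]
    - [0,-17,44.6]
    - [0,-17,44.8]
    - [50,0,0]
    - [50,0,0]
    - [50,0,0]
  twist:
    - [-4.2,0,0]
    - [0,0,0]
    - [0,0,0]
    - [0,0,0]
    - [0,0,0]
    - [0,0,0]
    - [0,0,0]
    - [0,0,0]
    - [0,0,0]
    - [0,0,0]
    - [0,0,0]
    - [0,0,0]

```text
clock: 5.88
tool_pos: [554.0, -407.8, 71.4]
eef_rot: [0.545, 0.45, 0.546, -0.45]
wrist_force: [-0.2, -0.6, -1.0]
finger_gap: 39.8
```

Run:
```python
from h import *
plan([556,-408,9],101)
grab("top","b1",(320,130,440,280),4)
```

```text
clk 5.88 at [ 554.  -407.8   71.4] jaw -79.0 gap 39.8 q6 0.68
dp now-axes [62.4  1.9  0.6] dp after turn [62.4  1.9  0.6] twist [ 0. -0.  0.]
```

View pics/b1.png

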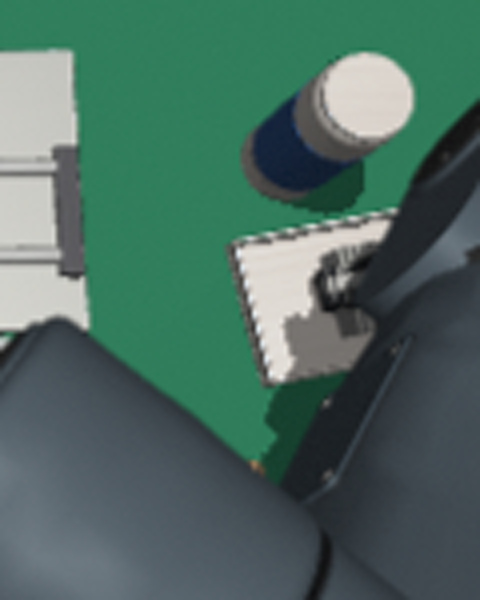

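Emit:
jog_arm:
  grip: [0.3,0.3,0.3,0.3]
  dp:
    - [25,1,0]
    - [20,0,0]
    - [10,0,0]
    - [0,0,0]
  twist:
    - [0,0,0]
    - [0,0,0]
    - [0,0,0]
    - [0,0,0]

```text
clock: 6.42
tool_pos: [555.4, -407.7, 17.8]
eef_rot: [0.545, 0.45, 0.546, -0.45]
wrist_force: [-0.7, -0.7, -1.9]
finger_gap: 39.8
```

Emit:
jog_arm:
  grip: [0.3,0.3,0.3,0.7,0.7,0.7,0.7,0.7]
  dp:
    - [6,0,0]
    - [2,0,0]
    - [0,0,0]
    - [0,0,0]
    - [0,0,0]
    - [-10,0,0]
    - [-50,0,0]
    - [-50,0,0]
  twist:
    - [0,0,0]
    - [0,0,0]
    - [0,0,0]
    - [0,0,0]
    - [0,0,0]
    - [0,0,0]
    - [0,0,0]
    - [0,0,0]

```text
clock: 7.42
tool_pos: [555.4, -407.7, 121.8]
eef_rot: [0.546, 0.45, 0.546, -0.45]
wrist_force: [0.7, 0.1, 0.6]
finger_gap: 59.4
```

Emit:
jog_arm:
  grip: [0.5,0.5,0.5]
  dp:
    - [-60,0,0]
    - [-60,0,0]
    - [-60,0,0]
  twist:
    - [0,0,0]
    - [0,0,0]
    - [0,0,0]

```text
clock: 7.8
tool_pos: [555.2, -407.5, 303.0]
eef_rot: [0.546, 0.45, 0.545, -0.45]
wrist_force: [-0.3, -0.5, -1.0]
finger_gap: 42.9
```

Run:
```python
from h import *
plan([421.5,-281,250])
grab("top","b2",(320,130,440,280),4)
grab("scene","b3",(85,190,235,370),3)
```

```text
clk 7.80 at [ 555.2 -407.5  303. ] jaw -79.0 gap 42.9 q6 0.68
dp now-axes [  52.8 -107.1 -149.8] dp after turn [  53.  -107.  -149.8] twist [ 0.  0. -0.]
```

View pics/b2.png

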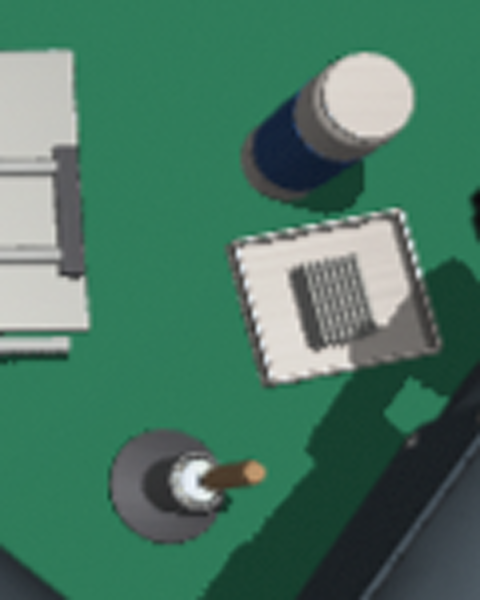

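View pics/b3.png

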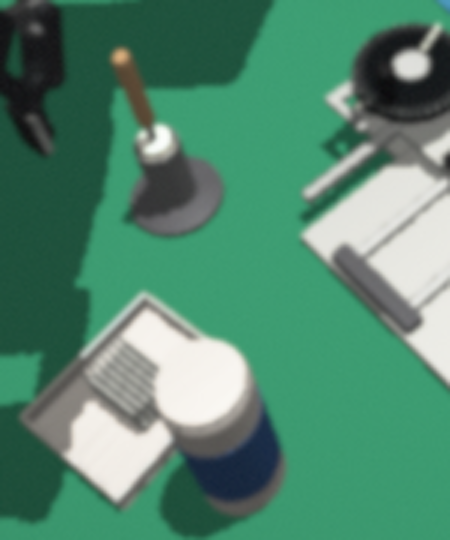

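The heat sink lies flat in the middle of the dish at top crop (335,303), and the dish hasn't moved. Next is the brush.

Emit:
jog_arm:
  grip: [0.5,0.5,0.5,0.5,0.5,0.5]
  dp:
    - [0,-27,-38]
    - [0,-27,-38]
    - [0,-27,-38]
    - [20,-26,-36]
    - [30,0,0]
    - [0,0,0]
  twist:
    - [0,0,0]
    - [0,0,0]
    - [0,0,0]
    - [0,0,0]
    - [0,0,0]
    - [0,0,0]

```text
clock: 8.65
tool_pos: [421.0, -280.3, 249.0]
eef_rot: [0.545, 0.45, 0.547, -0.45]
wrist_force: [0.2, -0.9, 0.6]
finger_gap: 42.4
```

Run:
```python
from h import *
plan([421.5,-281,139])
```

```text
clk 8.65 at [ 421.  -280.3  249. ] jaw -79.0 gap 42.4 q6 0.70
dp now-axes [110.    0.5   0.9] dp after turn [110.    0.3   0.7] twist [ 0.  -0.1  0.1]
```

Emit:
jog_arm:
  grip: [0.5,0.5,0.5,0.5,0,0,0,0,0]
  dp:
    - [40,0,0]
    - [50,0,0]
    - [20,0,0]
    - [0,0,0]
    - [0,0,0]
    - [0,0,0]
    - [0,0,0]
    - [0,0,0]
    - [0,0,0]
  twist:
    - [0,0,0]
    - [0,0,0]
    - [0,0,0]
    - [0,0,0]
    - [0,0,0]
    - [0,0,0]
    - [0,0,0]
    - [0,0,0]
    - [0,0,0]
  grip_force: 40

```text
clock: 9.78
tool_pos: [422.7, -281.7, 141.5]
eef_rot: [0.547, 0.45, 0.545, -0.45]
wrist_force: [0.4, 0.0, 7.7]
finger_gap: 15.2
```

Emit:
jog_arm:
  grip: [0,0,0,0,0]
  dp:
    - [-30,0,0]
    - [-40,0,0]
    - [-40,0,0]
    - [-30,0,0]
    - [0,0,0]
  twist:
    - [0,0,0]
    - [0,0,0]
    - [0,0,0]
    - [0,0,0]
    - [0,0,0]

```text
clock: 10.4
tool_pos: [422.5, -281.5, 282.5]
eef_rot: [0.547, 0.45, 0.544, -0.45]
wrist_force: [0.2, 0.5, -0.9]
finger_gap: 14.8
```

Run:
```python
from h import *
plan([424,190,280])
grab("top","c1",(140,130,340,280),4)
grab("scene","c2",(85,130,235,370),3)
```

```text
clk 10.40 at [ 422.5 -281.5  282.5] jaw -79.0 gap 14.8 q6 0.70
dp now-axes [   1.1   91.6 -462.6] dp after turn [   2.5   91.6 -462.6] twist [ 0.   0.2 -0.2]
```

View pics/c2.png

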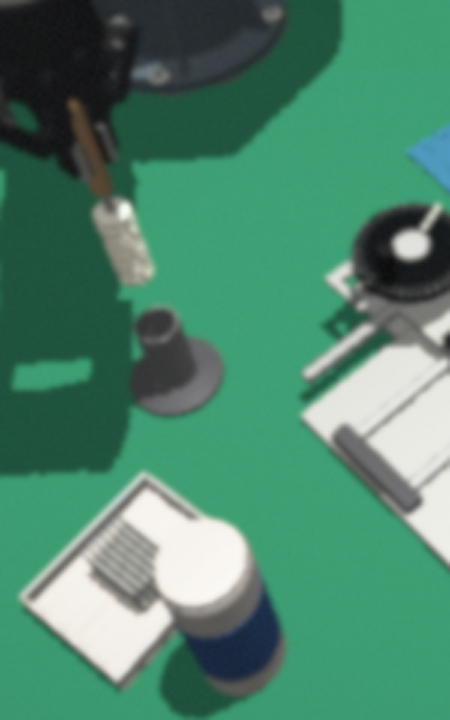

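View pics/c1.png

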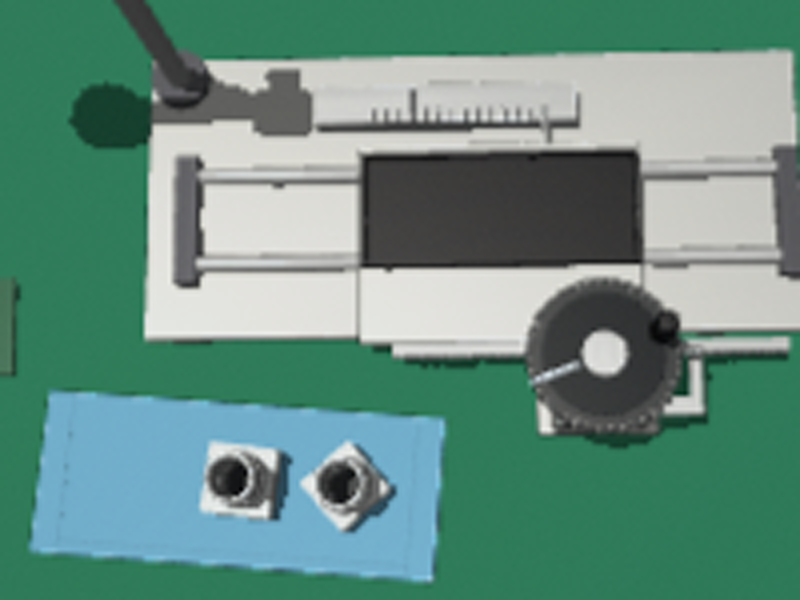

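The brush hangs straight in the gripper and the nozzles are unmoved. I'll carry it to the middle nozzle; the left place is empty.

Emit:
jog_arm:
  grip: [0,0,0,0,0,0,0,0,0,0,0,0]
  dp:
    - [0,9,-46]
    - [0,9,-46]
    - [0,9,-46]
    - [0,9,-46]
    - [0,9,-46]
    - [0,9,-46]
    - [0,9,-46]
    - [0,9,-46]
    - [0,9,-46]
    - [0,10.6,-48.6]
    - [0,0,0]
    - [0,0,0]
  twist:
    - [0,0,0]
    - [0,0,0]
    - [0,0,0]
    - [0,0,0]
    - [0,0,0]
    - [0,0,0]
    - [0,0,0]
    - [0,0,0]
    - [0,0,0]
    - [0,0,0]
    - [0,0,0]
    - [0,0,0]

```text
clock: 12.0
tool_pos: [422.9, 190.1, 279.0]
eef_rot: [0.546, 0.449, 0.546, -0.45]
wrist_force: [0.4, -0.1, -1.5]
finger_gap: 15.0
```

Run:
```python
from h import *
plan([424,190,220])
grab("top","d1",(140,130,340,280),4)
c,_=grab("scene","d2",(180,85,330,235),4)
o,p,R=pose(); t=p+[0,0,-128.5]; print(proj(c,t),"crop",(proj(c,t)-[180,85])*4)
```

```text
clk 12.00 at [422.9 190.1 279. ] jaw -79.0 gap 15.0 q6 1.70
dp now-axes [59.   1.2  0.3] dp after turn [59.   1.1  0.3] twist [-0.   0.   0.1]
[266.19208235 134.53221688] crop [344.76832939 198.12886752]
```

View pics/d2.png

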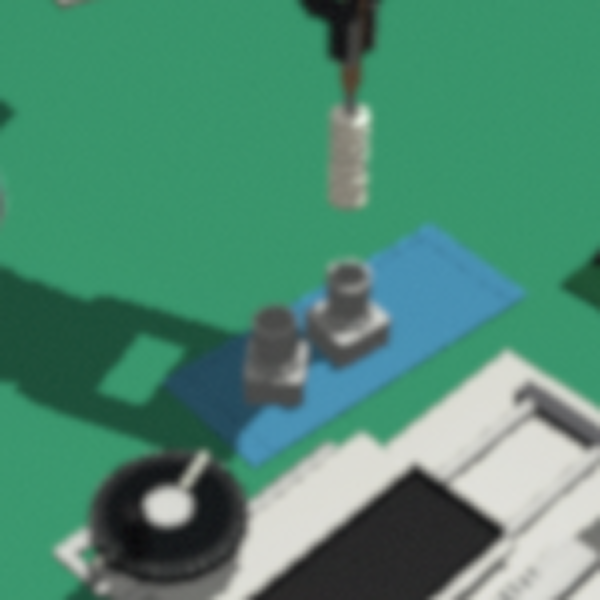

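View pics/d1.png

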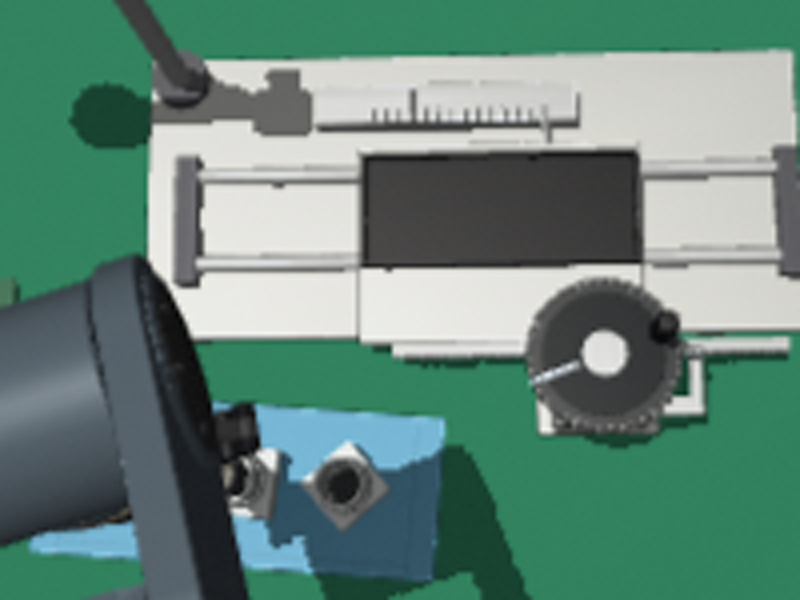

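The tip is at (348,203), matching the prediction to about 2 px, directly above the collar at (349,272). I'll lower it in steps.

Emit:
jog_arm:
  grip: [0,0,0,0,0,0,0,0]
  dp:
    - [30,1,0]
    - [35,0,0]
    - [20,0,0]
    - [20,0,0]
    - [20,0,0]
    - [12,0,0]
    - [0,0,0]
    - [0,0,0]
  twist:
    - [0,0,0]
    - [0,0,0]
    - [0,0,0]
    - [0,0,0]
    - [0,0,0]
    - [0,0,0]
    - [0,0,0]
    - [0,0,0]

```text
clock: 13.1
tool_pos: [424.7, 190.7, 143.5]
eef_rot: [0.546, 0.45, 0.545, -0.45]
wrist_force: [0.4, -0.6, -1.3]
finger_gap: 14.9
```

Run:
```python
from h import *
c,_=grab("scene","d3",(180,85,330,235),4)
plan([424,190,137])
```

```text
clk 13.15 at [424.7 190.8 143.6] jaw -79.0 gap 14.5 q6 1.70
dp now-axes [ 6.6 -0.9  0.6] dp after turn [ 6.6 -0.8  0.6] twist [-0.  -0.  -0.1]
```

View pics/d3.png

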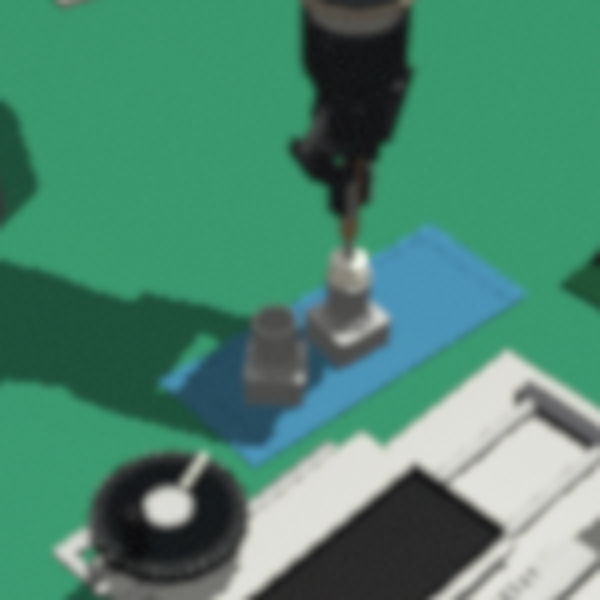

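Emit:
jog_arm:
  grip: [0,0,0,0]
  dp:
    - [4,0,0]
    - [2,0,0]
    - [0,0,0]
    - [0,0,0]
  twist:
    - [0,0,0]
    - [0,0,0]
    - [0,0,0]
    - [0,0,0]

```text
clock: 13.65
tool_pos: [424.3, 190.8, 136.9]
eef_rot: [0.546, 0.45, 0.546, -0.45]
wrist_force: [-0.4, 0.5, -0.5]
finger_gap: 15.3
```

Emit:
jog_arm:
  grip: [0,0,0,0,0,0,0,0,0,0]
  dp:
    - [-15,0,0]
    - [-15,0,0]
    - [-18,0,0]
    - [0,0,0]
    - [0,0,0]
    - [15,0,0]
    - [15,0,0]
    - [18,0,0]
    - [0,0,0]
    - [0,0,0]
  twist:
    - [0,0,0]
    - [0,0,0]
    - [0,0,0]
    - [0,0,0]
    - [0,0,0]
    - [0,0,0]
    - [0,0,0]
    - [0,0,0]
    - [0,0,0]
    - [0,0,0]

```text
clock: 14.9
tool_pos: [424.1, 190.7, 136.2]
eef_rot: [0.545, 0.449, 0.546, -0.45]
wrist_force: [-0.3, -0.4, 0.4]
finger_gap: 14.9
```

Emit:
jog_arm:
  grip: [0,0,0,0,0]
  dp:
    - [-20,0,0]
    - [-25,0,0]
    - [-35,0,0]
    - [-30,0,0]
    - [0,0,0]
  twist:
    - [0,0,0]
    - [0,0,0]
    - [0,0,0]
    - [0,0,0]
    - [0,0,0]

```text
clock: 15.52
tool_pos: [425.1, 191.1, 248.7]
eef_rot: [0.546, 0.451, 0.545, -0.448]
wrist_force: [-0.1, -0.7, -1.2]
finger_gap: 14.8
```

Run:
```python
from h import *
plan([419,115.5,240])
grab("top","e1",(140,130,340,280),4)
```

```text
clk 15.53 at [425.1 191.1 248.7] jaw -79.0 gap 14.8 q6 1.70
dp now-axes [  8.6 -20.5  73. ] dp after turn [  8.7 -20.5  73. ] twist [-0.  -0.  -0.2]
```

View pics/e1.png

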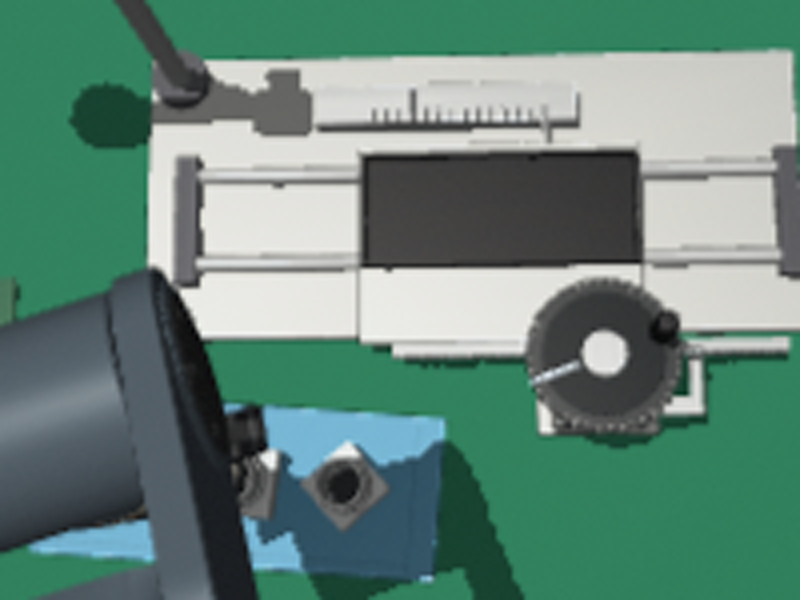

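Nozzle2 is unmoved, its collar at (345,484). I'll go over it.

Emit:
jog_arm:
  grip: [0,0,0,0,0]
  dp:
    - [0,-10.5,37]
    - [0,-10,36]
    - [20,0,0]
    - [0,0,0]
    - [0,0,0]
  twist:
    - [0,0,0]
    - [0,0,0]
    - [0,0,0]
    - [0,0,0]
    - [0,0,0]

```text
clock: 16.2
tool_pos: [418.1, 115.4, 226.8]
eef_rot: [0.546, 0.449, 0.546, -0.45]
wrist_force: [-0.7, -0.3, -0.5]
finger_gap: 15.2
```

Run:
```python
from h import *
plan([419,115.5,137])
grab("scene","e2",(180,85,330,235),4)
```

```text
clk 16.20 at [418.1 115.4 226.8] jaw -79.0 gap 15.2 q6 1.54
dp now-axes [89.8  1.   0.1] dp after turn [89.8  0.9  0.1] twist [ 0. -0.  0.]
```

View pics/e2.png

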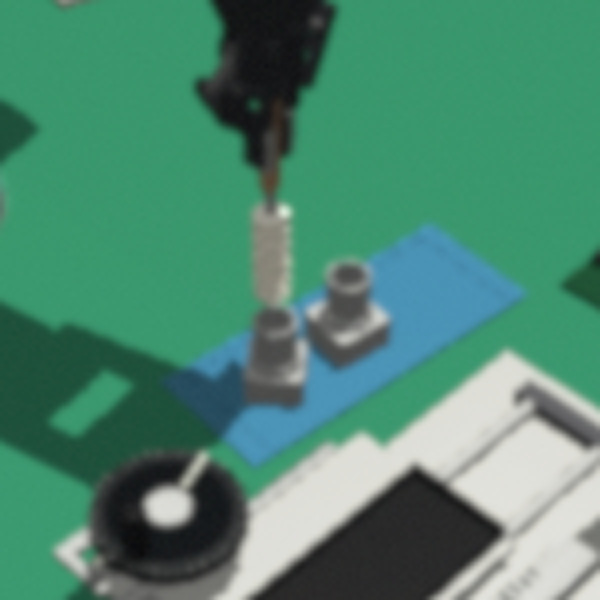

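Emit:
jog_arm:
  grip: [0,0,0,0,0,0,0,0]
  dp:
    - [15,1.5,0]
    - [20,0,0]
    - [20,0,0]
    - [18,0,0]
    - [12,0,0]
    - [4,0,0]
    - [0,0,0]
    - [0,0,0]
  twist:
    - [0,0,0]
    - [0,0,0]
    - [0,0,0]
    - [0,0,0]
    - [0,0,0]
    - [0,0,0]
    - [0,0,0]
    - [0,0,0]

```text
clock: 17.25
tool_pos: [419.9, 115.5, 138.4]
eef_rot: [0.546, 0.45, 0.545, -0.449]
wrist_force: [0.3, 0.2, -0.0]
finger_gap: 15.0
```

Emit:
jog_arm:
  grip: [0,0,0,0,0,0,0,0,0,0]
  dp:
    - [-15,0,0]
    - [-15,0,0]
    - [-18,0,0]
    - [0,0,0]
    - [0,0,0]
    - [15,0,0]
    - [15,0,0]
    - [18,0,0]
    - [0,0,0]
    - [0,0,0]
  twist:
    - [0,0,0]
    - [0,0,0]
    - [0,0,0]
    - [0,0,0]
    - [0,0,0]
    - [0,0,0]
    - [0,0,0]
    - [0,0,0]
    - [0,0,0]
    - [0,0,0]

```text
clock: 18.5
tool_pos: [419.7, 115.5, 138.1]
eef_rot: [0.546, 0.45, 0.546, -0.45]
wrist_force: [0.2, 0.4, -0.9]
finger_gap: 15.4
```

Run:
```python
from h import *
grab("scene","e3",(180,85,330,235),4)
```

```text
(no output)
```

View pics/e3.png

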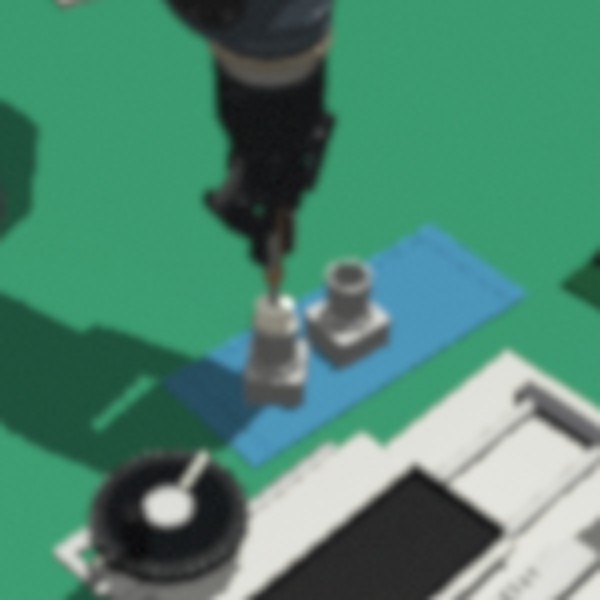

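Emit:
jog_arm:
  grip: [0,0,0,0,0,0]
  dp:
    - [-20,0,0]
    - [-25,0,0]
    - [-35,0,0]
    - [-35,0,0]
    - [-27,0,0]
    - [0,0,0]
  twist:
    - [0,0,0]
    - [0,0,0]
    - [0,0,0]
    - [0,0,0]
    - [0,0,0]
    - [0,0,0]

```text
clock: 19.3
tool_pos: [420.4, 115.6, 281.9]
eef_rot: [0.547, 0.451, 0.545, -0.448]
wrist_force: [0.2, 0.1, -1.6]
finger_gap: 15.1
```

Run:
```python
from h import *
plan([422,-281.5,280])
```

```text
clk 19.30 at [420.4 115.6 281.9] jaw -79.0 gap 15.1 q6 1.54
dp now-axes [  1.6 -74.3 390.1] dp after turn [  1.9 -74.3 390.1] twist [ 0.   0.  -0.3]
```

Emit:
jog_arm:
  grip: [0,0,0,0,0,0,0,0,0,0,0]
  dp:
    - [0,-8,43]
    - [0,-8,43]
    - [0,-8,43]
    - [0,-8,43]
    - [0,-8,43]
    - [0,-8,43]
    - [0,-8,43]
    - [0,-8,43]
    - [0,-10.3,46.1]
    - [0,0,0]
    - [0,0,0]
  twist:
    - [0,0,0]
    - [0,0,0]
    - [0,0,0]
    - [0,0,0]
    - [0,0,0]
    - [0,0,0]
    - [0,0,0]
    - [0,0,0]
    - [0,0,0]
    - [0,0,0]
    - [0,0,0]

```text
clock: 20.68
tool_pos: [420.9, -281.0, 279.0]
eef_rot: [0.545, 0.45, 0.546, -0.45]
wrist_force: [-0.7, 0.7, -0.6]
finger_gap: 15.1
```

Run:
```python
from h import *
plan([422,-281.5,141])
grab("scene","f2",(85,130,235,370),3)
```

```text
clk 20.68 at [ 420.9 -281.   279. ] jaw -79.0 gap 15.1 q6 0.70
dp now-axes [138.    1.1   0.8] dp after turn [138.    1.    0.7] twist [ 0.  -0.1  0. ]
```

View pics/f2.png

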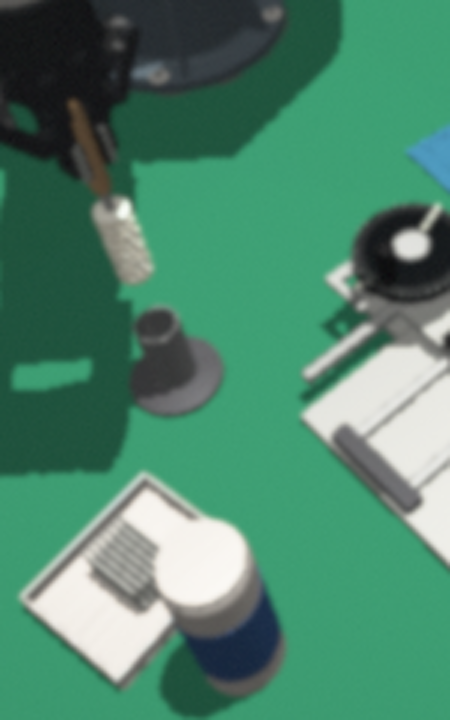

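The brush tip at (137,280) is above the stand tube at (158,322), in the same relation as when I lifted it. I'll lower and release it.

Emit:
jog_arm:
  grip: [0,0,0,0,0,0,0]
  dp:
    - [30,1,0]
    - [30,0,0]
    - [25,0,0]
    - [25,0,0]
    - [18,0,0]
    - [7,0,0]
    - [0,0,0]
  twist:
    - [0,0,0]
    - [0,0,0]
    - [0,0,0]
    - [0,0,0]
    - [0,0,0]
    - [0,0,0]
    - [0,0,0]

```text
clock: 21.6
tool_pos: [422.3, -280.9, 145.0]
eef_rot: [0.546, 0.45, 0.546, -0.449]
wrist_force: [0.4, -0.4, -0.3]
finger_gap: 15.1
```

Emit:
jog_arm:
  grip: [0.5,0.5,0.5,0.5,0.5,0.5,0.5,0.5]
  dp:
    - [0,0,0]
    - [0,0,0]
    - [0,0,0]
    - [0,0,0]
    - [-30,0,0]
    - [-50,0,0]
    - [-50,0,0]
    - [-20,0,0]
  twist:
    - [0,0,0]
    - [0,0,0]
    - [0,0,0]
    - [0,0,0]
    - [0,0,0]
    - [0,0,0]
    - [0,0,0]
    - [0,0,0]

```text
clock: 22.6
tool_pos: [422.7, -281.9, 297.9]
eef_rot: [0.547, 0.45, 0.544, -0.45]
wrist_force: [1.6, -0.5, -0.0]
finger_gap: 42.5
```

Run:
```python
from h import *
plan([424.1,190.6,250])
grab("scene","f3",(85,130,285,290),4)
grab("top","f4",(140,130,340,280),4)
```

```text
clk 22.60 at [ 422.7 -281.9  297.9] jaw -79.0 gap 42.5 q6 0.70
dp now-axes [  46.7   91.5 -463.7] dp after turn [  47.9   91.6 -463.5] twist [ 0.   0.2 -0.2]
```

View pics/f3.png

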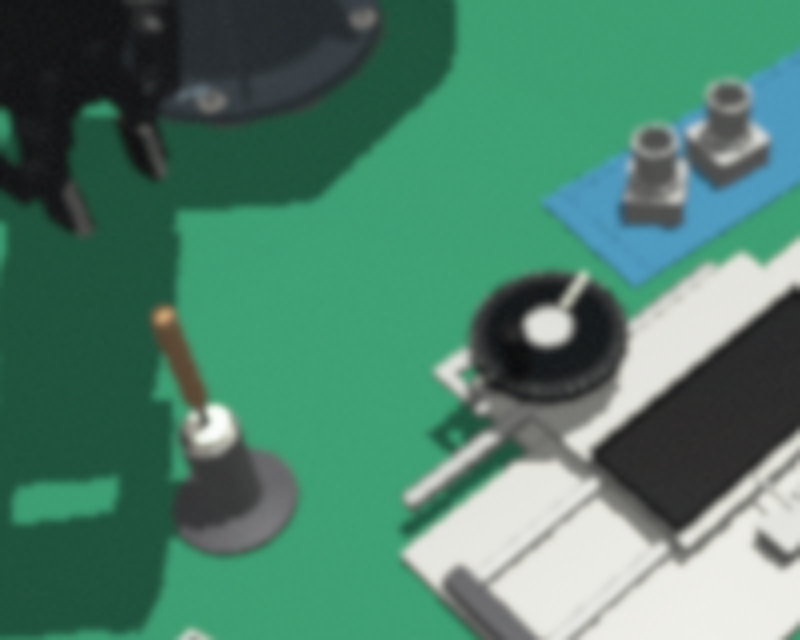

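View pics/f4.png

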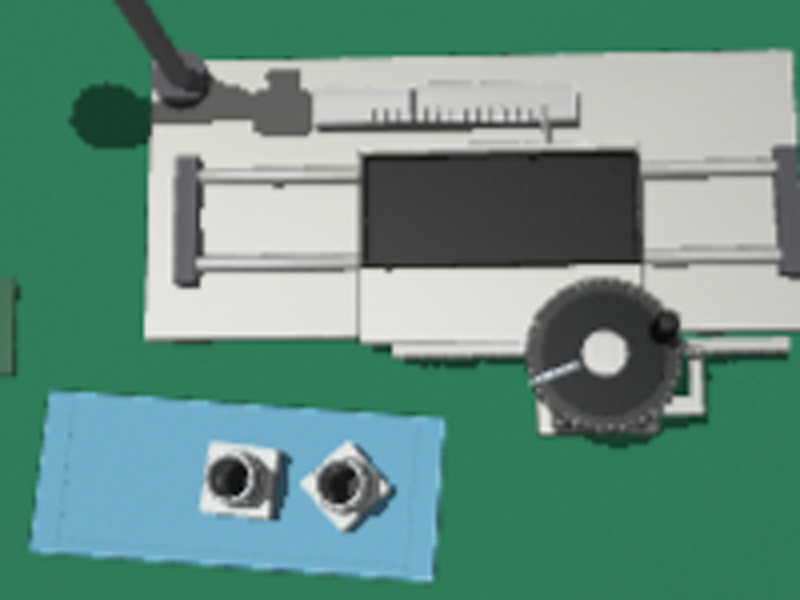

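The brush stands upright in its stand, scene top end at (165,317), and both nozzles are unmoved. Next is nozzle1, with the jaws turned along x.

Emit:
jog_arm:
  grip: [0.7,0.7,0.7,0.7,0.7,0.7,0.7,0.7,0.7,0.7]
  dp:
    - [0,9,-46]
    - [0,9,-46]
    - [0,9,-46]
    - [0,9,-46]
    - [0,9,-46]
    - [0,9,-46]
    - [0,9,-46]
    - [0,9,-46]
    - [0,9,-46]
    - [0,10.5,-49.5]
  twist:
    - [0,0,0]
    - [0,0,0]
    - [0,0,0]
    - [0,0,0]
    - [0,0,0]
    - [0,0,0]
    - [0,0,0]
    - [0,0,0]
    - [0,0,0]
    - [0,0,0]

```text
clock: 23.95
tool_pos: [422.8, 192.4, 293.6]
eef_rot: [0.545, 0.449, 0.546, -0.45]
wrist_force: [0.9, -0.5, 1.1]
finger_gap: 59.9
```

Emit:
jog_arm:
  grip: [0.7,0.7,0.7,0.7,0.7,0.7,0.7,0.7,0.7]
  dp:
    - [10,0,0]
    - [10,0,0]
    - [10,0,0]
    - [10,0,0]
    - [10,0,0]
    - [10,0,0]
    - [20,0,0]
    - [20,0,0]
    - [20,0,0]
  twist:
    - [-10,0,0]
    - [-10,0,0]
    - [-10,0,0]
    - [-10,0,0]
    - [-10,0,0]
    - [-10,0,0]
    - [-10,0,0]
    - [-9,0,0]
    - [0,0,0]

```text
clock: 25.08
tool_pos: [422.7, 190.7, 173.0]
eef_rot: [0.706, -0.001, 0.708, 0.001]
wrist_force: [0.4, 0.4, 0.3]
finger_gap: 59.8
```

Run:
```python
from h import *
plan([424.1,190.6,40],0)
grab("scene","g1",(180,85,330,235),4)
grab("top","g2",(140,130,340,280),4)
```

```text
clk 25.07 at [422.7 190.7 173. ] jaw 0.1 gap 59.8 q6 0.32
dp now-axes [133.   -0.    1.6] dp after turn [ 1.33e+02 -1.00e-01  1.40e+00] twist [ 0.1 -0.1  0. ]
```

View pics/g1.png

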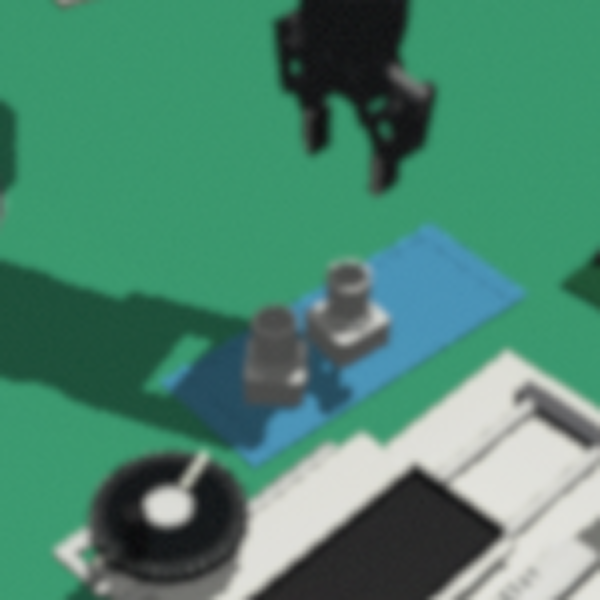

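View pics/g2.png

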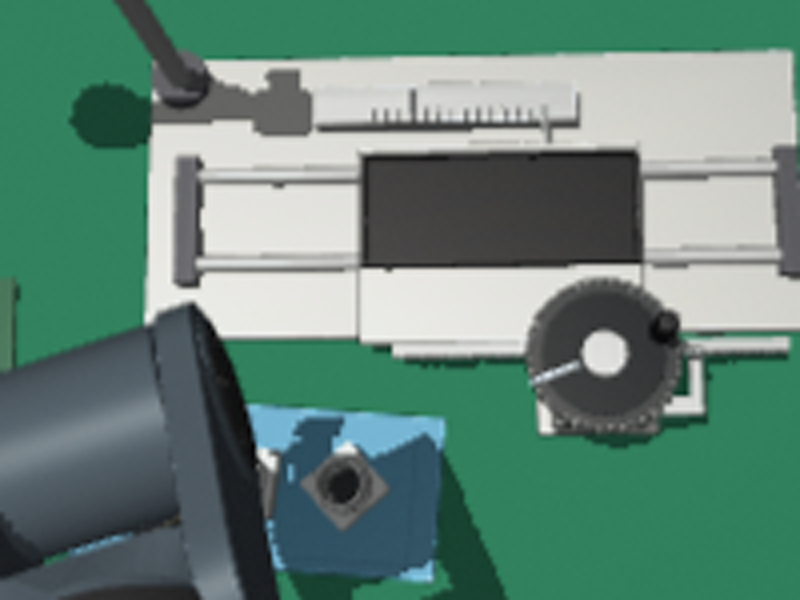

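The fingers straddle the collar of nozzle1 at (349,272). I'll descend.

Emit:
jog_arm:
  grip: [0.7,0.7,0.7,0.7,0.7]
  dp:
    - [40,0,1.5]
    - [40,0,0]
    - [30,0,0]
    - [18,0,0]
    - [0,0,0]
  twist:
    - [0,0,0]
    - [0,0,0]
    - [0,0,0]
    - [0,0,0]
    - [0,0,0]

```text
clock: 25.8
tool_pos: [424.2, 190.8, 46.1]
eef_rot: [0.706, -0.0, 0.708, -0.0]
wrist_force: [-0.5, 0.3, 0.1]
finger_gap: 59.8
```

Emit:
jog_arm:
  grip: [0.5,0.35,0.3,0.3,0.3,0.3]
  dp:
    - [0,0,0]
    - [0,0,0]
    - [0,0,0]
    - [0,0,0]
    - [0,0,0]
    - [0,0,0]
  twist:
    - [0,0,0]
    - [0,0,0]
    - [0,0,0]
    - [0,0,0]
    - [0,0,0]
    - [0,0,0]
  grip_force: 40

```text
clock: 26.55
tool_pos: [425.5, 191.2, 47.9]
eef_rot: [0.708, 0.0, 0.707, 0.0]
wrist_force: [-1.3, -0.9, 7.9]
finger_gap: 34.5
```

Emit:
jog_arm:
  grip: [0.2,0.2,0.2,0.2,0.2,0.2]
  dp:
    - [-10,0,0]
    - [-30,0,0]
    - [-40,0,0]
    - [-40,0,0]
    - [-30,0,0]
    - [0,0,0]
  twist:
    - [0,0,0]
    - [0,0,0]
    - [0,0,0]
    - [0,0,0]
    - [0,0,0]
    - [0,0,0]

```text
clock: 27.3
tool_pos: [425.8, 191.3, 199.3]
eef_rot: [0.709, 0.0, 0.706, 0.001]
wrist_force: [0.2, 0.2, -1.4]
finger_gap: 34.3
```

Run:
```python
from h import *
plan([622,48,190],0)
grab("scene","g3",(180,85,330,235),4)
```

```text
clk 27.30 at [425.8 191.3 199.3] jaw 0.0 gap 34.3 q6 0.32
dp now-axes [   9.9 -143.4  196.1] dp after turn [   9.3 -143.3  196.2] twist [ 0.   0.3 -0.1]
```

View pics/g3.png

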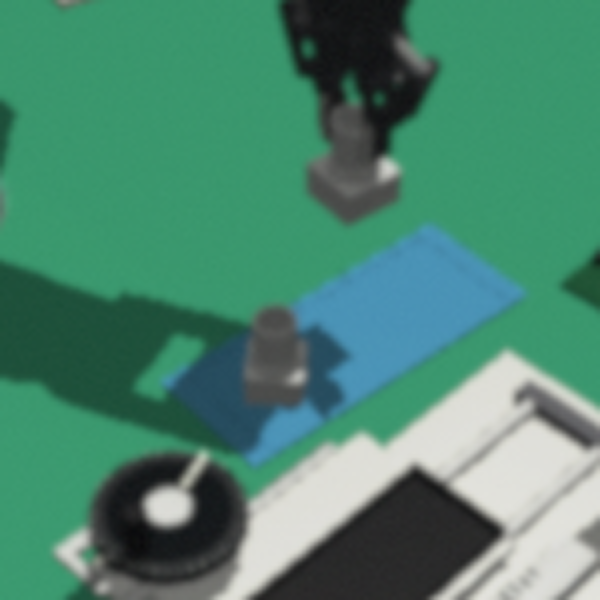

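Emit:
jog_arm:
  grip: [0.2,0.2,0.2,0.2,0.2,0.2,0.2]
  dp:
    - [0,-28.7,39.2]
    - [0,-28.7,39.2]
    - [0,-28.7,39.2]
    - [0,-28.7,39.2]
    - [0,-28.7,39.2]
    - [40,0,0]
    - [0,0,0]
  twist:
    - [0,0,0]
    - [0,0,0]
    - [0,0,0]
    - [0,0,0]
    - [0,0,0]
    - [0,0,0]
    - [0,0,0]

```text
clock: 28.22
tool_pos: [618.7, 47.3, 152.8]
eef_rot: [0.704, 0.0, 0.71, -0.0]
wrist_force: [-0.9, 0.0, -0.6]
finger_gap: 34.4
```

Run:
```python
from h import *
plan([622,48,87],0)
grab("scene","g4",(180,135,380,285),4)
grab("top","g5",(140,130,340,280),4)
```

```text
clk 28.23 at [618.7  47.3 152.8] jaw -0.0 gap 34.4 q6 0.00
dp now-axes [65.8  0.7  3.9] dp after turn [65.8  0.7  3.3] twist [-0.  -0.5 -0. ]
```

View pics/g4.png

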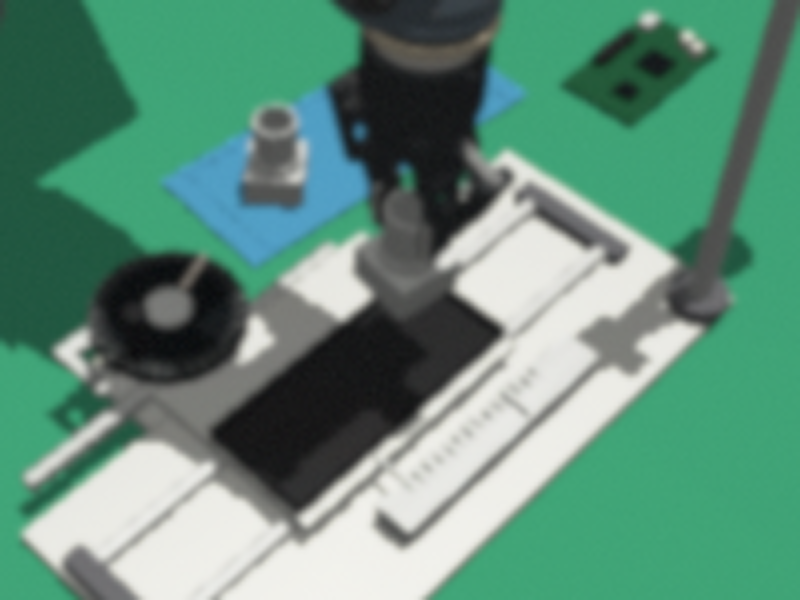

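View pics/g5.png

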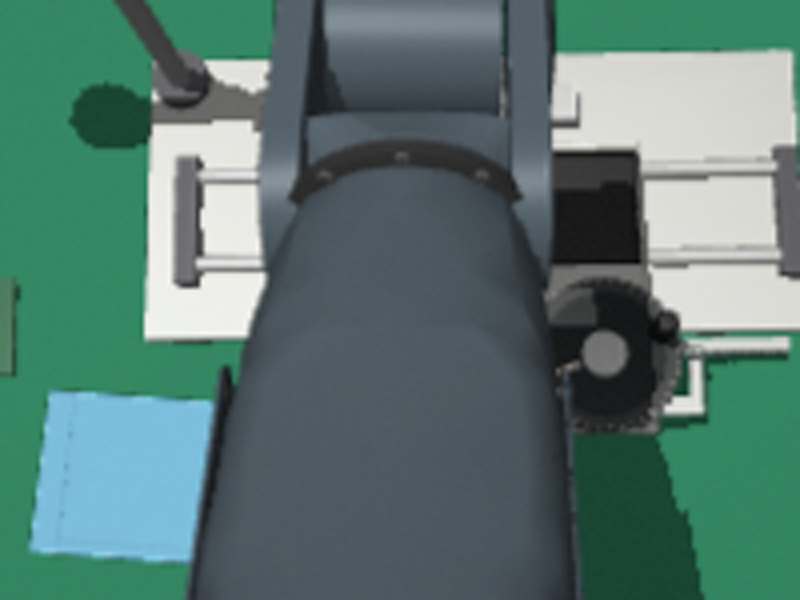

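Emit:
jog_arm:
  grip: [0.2,0.2,0.2,0.2,0.2,0.2]
  dp:
    - [25,0.7,3]
    - [20,0,0]
    - [10,0,0]
    - [5,0,0]
    - [3,0,0]
    - [0,0,0]
  twist:
    - [0,0,0]
    - [0,0,0]
    - [0,0,0]
    - [0,0,0]
    - [0,0,0]
    - [0,0,0]

```text
clock: 29.08
tool_pos: [624.1, 48.2, 94.2]
eef_rot: [0.707, -0.0, 0.707, 0.0]
wrist_force: [-0.2, 0.1, -0.6]
finger_gap: 34.4
```

Emit:
jog_arm:
  grip: [0.2,0.2,0.2,0.2]
  dp:
    - [3,0,-1]
    - [3,0,0]
    - [1.5,0,0]
    - [0,0,0]
  twist:
    - [0,0,0]
    - [0,0,0]
    - [0,0,0]
    - [0,0,0]

```text
clock: 29.58
tool_pos: [622.9, 48.3, 86.2]
eef_rot: [0.707, -0.0, 0.707, 0.0]
wrist_force: [0.4, -0.2, -1.6]
finger_gap: 34.2
```

Emit:
jog_arm:
  grip: [0.2,0.2]
  dp:
    - [1.5,0,0]
    - [0,0,0]
  twist:
    - [0,0,0]
    - [0,0,0]

```text
clock: 29.82
tool_pos: [622.9, 48.2, 84.8]
eef_rot: [0.707, -0.0, 0.707, 0.0]
wrist_force: [-0.1, -0.0, -1.1]
finger_gap: 34.2
```

Emit:
jog_arm:
  grip: [0.2,0.2]
  dp:
    - [1.5,0,0]
    - [0,0,0]
  twist:
    - [0,0,0]
    - [0,0,0]

```text
clock: 30.08
tool_pos: [623.2, 48.2, 84.0]
eef_rot: [0.707, -0.0, 0.707, 0.0]
wrist_force: [-1.9, -0.4, 5.2]
finger_gap: 34.5
```

Contact shows as a 5 N rise. I'll release and retreat.

Emit:
jog_arm:
  grip: [0.5,0.7,0.7,0.7,0.7,0.7,0.7,0.7]
  dp:
    - [0,0,0]
    - [0,0,0]
    - [0,0,0]
    - [-15,0,0]
    - [-40,0,0]
    - [-50,0,0]
    - [-40,0,0]
    - [0,0,0]
  twist:
    - [0,0,0]
    - [0,0,0]
    - [0,0,0]
    - [0,0,0]
    - [0,0,0]
    - [0,0,0]
    - [0,0,0]
    - [0,0,0]

```text
clock: 31.08
tool_pos: [624.4, 48.3, 232.9]
eef_rot: [0.71, -0.0, 0.705, 0.0]
wrist_force: [-0.3, 0.4, -0.2]
finger_gap: 60.1
```

Run:
```python
from h import *
plan([419.3,115.5,190],45)
grab("scene","i1",(180,135,380,285),4)
```

```text
clk 31.07 at [624.4  48.3 232.9] jaw 0.0 gap 60.1 q6 0.00
dp now-axes [  41.5   67.3 -205.4] dp after turn [ 42.9 192.5 -97.5] twist [-45.    0.4   0.2]
```

View pics/i1.png

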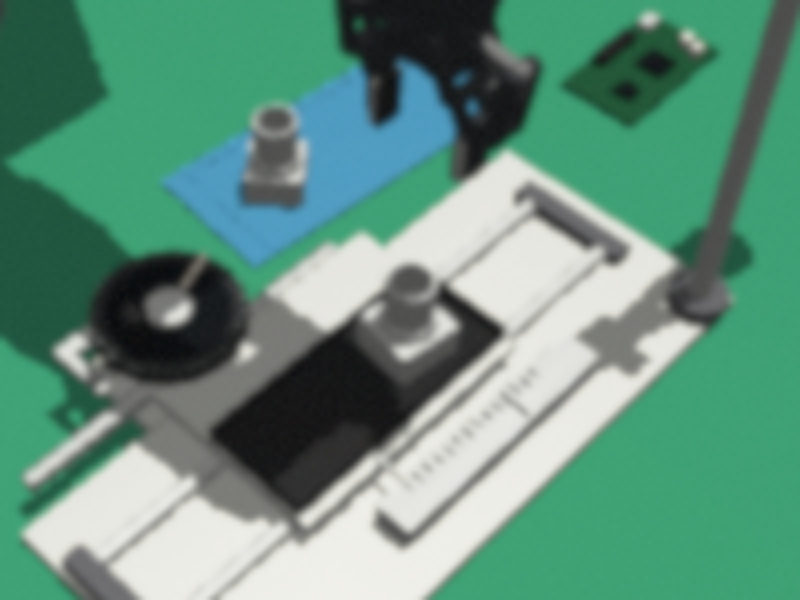

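Nozzle1 stands upright in the tray at scene crop (408,320). Next is nozzle2, whose collar is at (274,122).

Emit:
jog_arm:
  grip: [0.7,0.7,0.7,0.7,0.7,0.7,0.7,0.7,0.7,0.7]
  dp:
    - [0,16.8,-51.3]
    - [0,16.8,-51.3]
    - [0,16.8,-51.3]
    - [0,16.8,-51.3]
    - [0,0,0]
    - [10,0,0]
    - [10,0,0]
    - [10,0,0]
    - [20,0,0]
    - [0,0,0]
  twist:
    - [0,0,0]
    - [0,0,0]
    - [0,0,0]
    - [0,0,0]
    - [-9,0,0]
    - [-9,0,0]
    - [-9,0,0]
    - [-9,0,0]
    - [-9,0,0]
    - [0,0,0]

```text
clock: 32.38
tool_pos: [416.6, 115.2, 177.0]
eef_rot: [0.652, -0.27, 0.655, 0.271]
wrist_force: [0.6, -0.6, 0.0]
finger_gap: 60.0
```

Run:
```python
from h import *
plan([419.3,115.5,46],45)
grab("scene","i2",(180,85,330,235),4)
grab("top","i3",(140,130,340,280),4)
```

```text
clk 32.38 at [416.6 115.2 177. ] jaw 45.0 gap 60.0 q6 -0.62
dp now-axes [131.   -2.    2.6] dp after turn [131.   -1.7   2.2] twist [-0.  -0.2 -0.1]
```

View pics/i2.png

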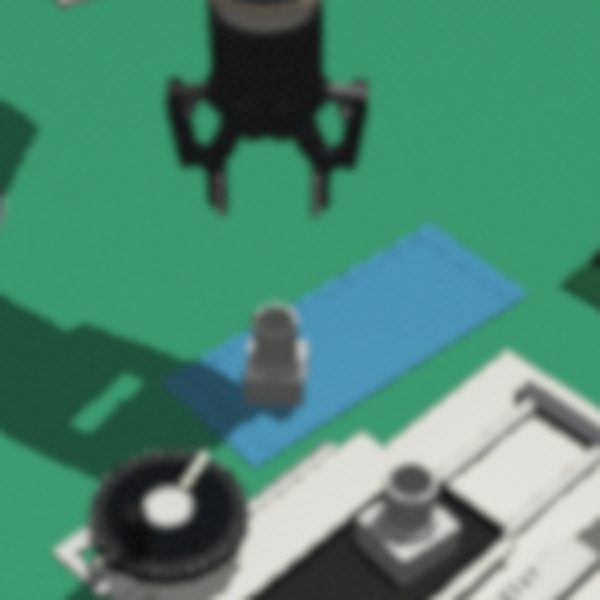

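View pics/i3.png

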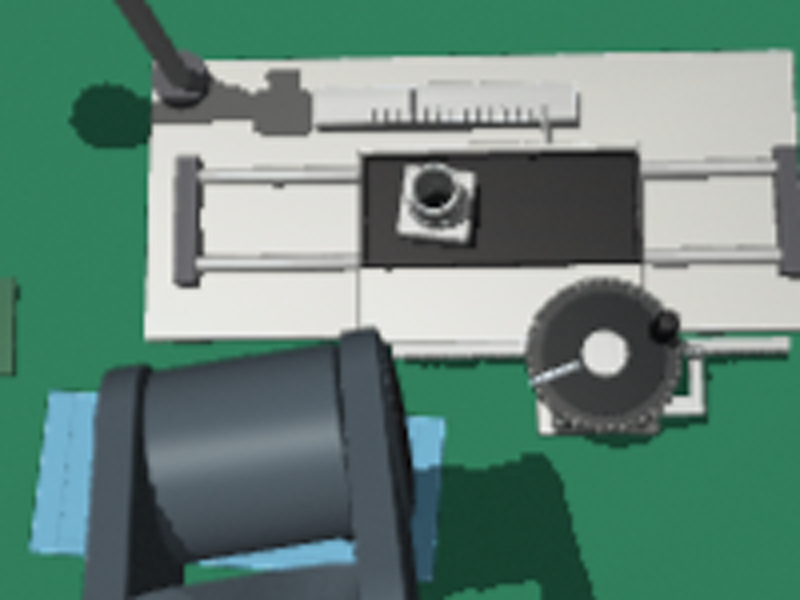

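Nozzle1 is well inside the tray, and nozzle2 lies between the fingers, slightly right of centre. I'll descend with that correction.

Emit:
jog_arm:
  grip: [0.7,0.7,0.7,0.7,0.7]
  dp:
    - [40,-1.8,2.4]
    - [40,0,0]
    - [30,0,0]
    - [17,0,0]
    - [0,0,0]
  twist:
    - [0,0,0]
    - [0,0,0]
    - [0,0,0]
    - [0,0,0]
    - [0,0,0]

```text
clock: 33.1
tool_pos: [420.5, 115.8, 51.1]
eef_rot: [0.653, -0.27, 0.654, 0.27]
wrist_force: [-0.1, -0.6, 0.8]
finger_gap: 59.8
```

Emit:
jog_arm:
  grip: [0.5,0.35,0.2,0.2,0.2,0.2]
  dp:
    - [0,0,0]
    - [0,0,0]
    - [0,0,0]
    - [0,0,0]
    - [0,0,0]
    - [0,0,0]
  twist:
    - [0,0,0]
    - [0,0,0]
    - [0,0,0]
    - [0,0,0]
    - [0,0,0]
    - [0,0,0]

```text
clock: 33.85
tool_pos: [421.4, 115.9, 52.5]
eef_rot: [0.654, -0.271, 0.653, 0.27]
wrist_force: [-1.4, 0.1, 6.3]
finger_gap: 33.9
```

Emit:
jog_arm:
  grip: [0.2,0.2,0.2,0.2,0.2,0.2]
  dp:
    - [-10,0,0]
    - [-30,0,0]
    - [-40,0,0]
    - [-40,0,0]
    - [-30,0,0]
    - [0,0,0]
  twist:
    - [0,0,0]
    - [0,0,0]
    - [0,0,0]
    - [0,0,0]
    - [0,0,0]
    - [0,0,0]

```text
clock: 34.6
tool_pos: [421.6, 116.0, 203.8]
eef_rot: [0.655, -0.271, 0.652, 0.27]
wrist_force: [-0.9, 0.9, -3.1]
finger_gap: 34.1
```

Run:
```python
from h import *
plan([622,-40,190],0)
grab("scene","i4",(180,85,330,235),4)
```

```text
clk 34.60 at [421.6 116.  203.8] jaw 45.0 gap 34.1 q6 -0.62
dp now-axes [  14.6 -252.    31.3] dp after turn [  13.8 -156.   200.4] twist [45.   0.3  0.1]
```

View pics/i4.png

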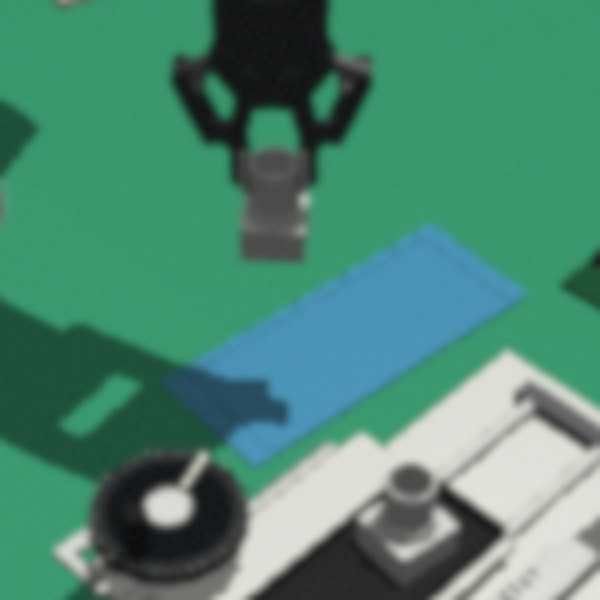

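Emit:
jog_arm:
  grip: [0.2,0.2,0.2,0.2,0.2,0.2,0.2,0.2,0.2,0.2,0.2,0.2]
  dp:
    - [0,0,0]
    - [0,0,0]
    - [0,0,0]
    - [0,0,0]
    - [0,0,0]
    - [0,-31,40]
    - [0,-31,40]
    - [0,-31,40]
    - [0,-31,40]
    - [0,-32,40]
    - [30,0,0]
    - [0,0,0]
  twist:
    - [9,0,0]
    - [9,0,0]
    - [9,0,0]
    - [9,0,0]
    - [9,0,0]
    - [0,0,0]
    - [0,0,0]
    - [0,0,0]
    - [0,0,0]
    - [0,0,0]
    - [0,0,0]
    - [0,0,0]

```text
clock: 36.15
tool_pos: [618.8, -40.1, 167.7]
eef_rot: [0.705, 0.0, 0.71, 0.0]
wrist_force: [-0.2, 0.5, -0.5]
finger_gap: 33.9
```

Run:
```python
from h import *
plan([622,-40,88.6],0)
grab("scene","j1",(180,135,380,285),4)
```

```text
clk 36.15 at [618.8 -40.1 167.7] jaw -0.0 gap 33.9 q6 -0.14
dp now-axes [79.  -0.   3.7] dp after turn [79.1  0.1  3.2] twist [-0.  -0.4 -0.1]
```

View pics/j1.png

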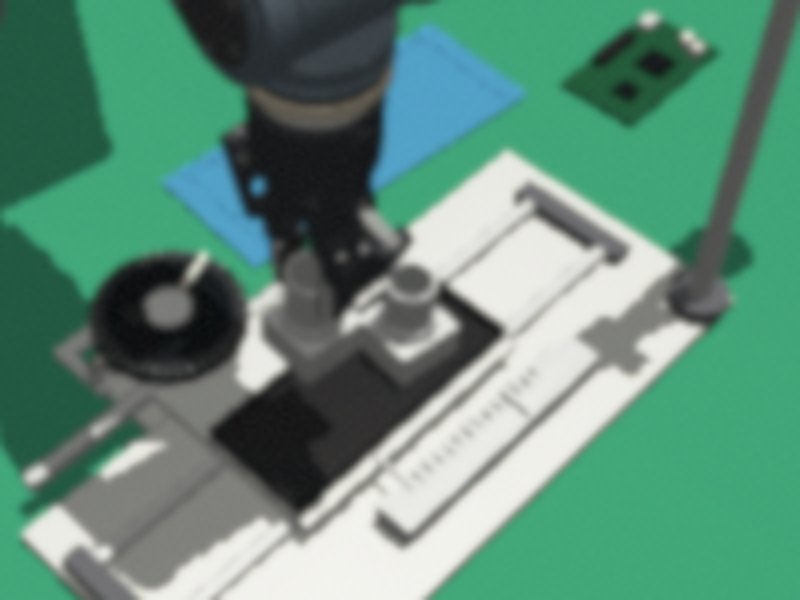

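Emit:
jog_arm:
  grip: [0.2,0.2,0.2,0.2,0.2,0.2,0.2]
  dp:
    - [25,0,2.5]
    - [20,0,0]
    - [15,0,0]
    - [8,0,0]
    - [5,0,0]
    - [0,0,0]
    - [0,0,0]
  twist:
    - [0,0,0]
    - [0,0,0]
    - [0,0,0]
    - [0,0,0]
    - [0,0,0]
    - [0,0,0]
    - [0,0,0]

```text
clock: 37.08
tool_pos: [623.6, -40.1, 98.9]
eef_rot: [0.707, -0.0, 0.707, 0.0]
wrist_force: [1.0, 0.2, -1.3]
finger_gap: 33.9
```

Emit:
jog_arm:
  grip: [0.2,0.2,0.2,0.2,0.2]
  dp:
    - [5,0,-1]
    - [3,0,0]
    - [1.5,0,0]
    - [1.5,0,0]
    - [0,0,0]
  twist:
    - [0,0,0]
    - [0,0,0]
    - [0,0,0]
    - [0,0,0]
    - [0,0,0]

```text
clock: 37.7
tool_pos: [622.2, -40.1, 88.6]
eef_rot: [0.707, -0.0, 0.707, 0.0]
wrist_force: [-6.1, -0.2, 11.3]
finger_gap: 33.8
```

Contact again, at 11 N. I'll release.

Emit:
jog_arm:
  grip: [0.5,0.7,0.7,0.7,0.7,0.7,0.7,0.7]
  dp:
    - [-1,0,0]
    - [0,0,0]
    - [0,0,0]
    - [-15,0,0]
    - [-40,0,0]
    - [-50,0,0]
    - [-40,0,0]
    - [0,0,0]
  twist:
    - [0,0,0]
    - [0,0,0]
    - [0,0,0]
    - [0,0,0]
    - [0,0,0]
    - [0,0,0]
    - [0,0,0]
    - [0,0,0]

```text
clock: 38.7
tool_pos: [623.7, -40.3, 237.9]
eef_rot: [0.71, -0.0, 0.705, -0.0]
wrist_force: [-0.9, -0.2, -0.5]
finger_gap: 60.1
```

Run:
```python
from h import *
plan([521.7,-105,190],90)
grab("scene","k1",(180,135,380,285),4)
```

```text
clk 38.70 at [623.7 -40.3 237.9] jaw 0.0 gap 60.1 q6 -0.14
dp now-axes [  47.3  -64.6 -102.3] dp after turn [ 47.9 102.  -64.7] twist [-90.    0.3   0.4]
```

View pics/k1.png

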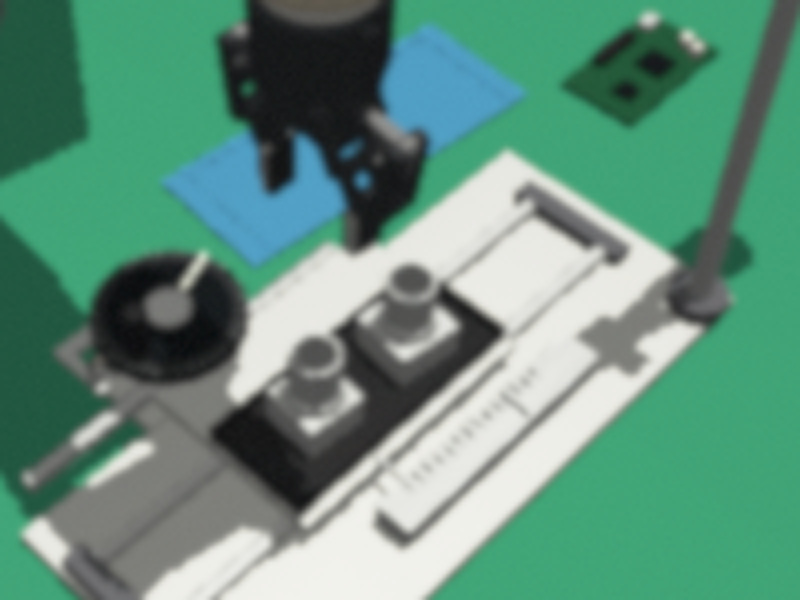

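Both nozzles stand upright in the tray. Now a close look at the wheel and crank from the first top image.

Run:
```python
import cv2,numpy as np
im=cv2.imread("pics/top0.png")[185:250,255:335]
im=cv2.convertScaleAbs(im,alpha=1.6,beta=20)
cv2.imwrite("pics/w0.png",cv2.resize(im,None,fx=9,fy=9,interpolation=cv2.INTER_CUBIC))
from h import *
c=read_camera("top")
for X in ((509.7,-68.3,82),(524.8,-107.5,134),(524.8,-107.5,86),(521.7,-104.9,134),(521.7,-104.9,86)): print(X,(proj(c,X)-[255,185]+.5)*9)
```

```text
(509.7, -68.3, 82) [325.01295599 300.47042007]
(524.8, -107.5, 134) [470.83332763 227.05169181]
(524.8, -107.5, 86) [451.82087048 250.55234427]
(521.7, -104.9, 134) [462.28069695 237.41410067]
(521.7, -104.9, 86) [443.65111442 260.45111136]
```

View pics/w0.png

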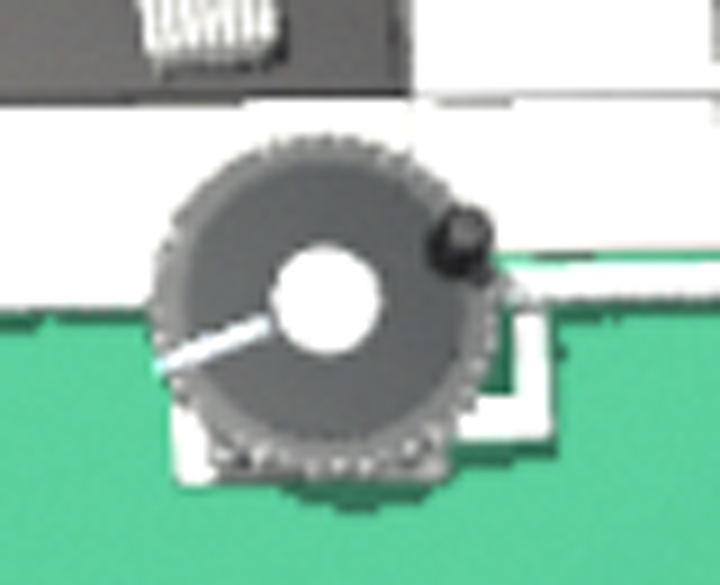

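The knob's top is at crop (466,232), giving a crank position of about (523.5,-106.5). The white mark points to about 111°, so the crank is at about -69°.

Emit:
jog_arm:
  grip: [0.5,0.5,0.5,0.5,0.5]
  dp:
    - [0,-33,-50]
    - [0,-33,-50]
    - [50,0,0]
    - [0,0,0]
    - [0,0,0]
  twist:
    - [0,0,0]
    - [0,0,0]
    - [0,0,0]
    - [0,0,0]
    - [0,0,0]

```text
clock: 39.42
tool_pos: [522.9, -106.0, 184.1]
eef_rot: [0.707, -0.0, 0.707, 0.0]
wrist_force: [-0.3, -0.5, 0.2]
finger_gap: 42.6
```

Run:
```python
from h import *
plan([523.5,-106.5,95],0)
grab("scene","l1",(170,130,290,250),5)
```

```text
clk 39.42 at [ 522.9 -106.   184.1] jaw 0.0 gap 42.6 q6 -0.29
dp now-axes [89.1 -0.5  0.6] dp after turn [89.1 -0.5  0.6] twist [ 0. -0. -0.]
```

View pics/l1.png

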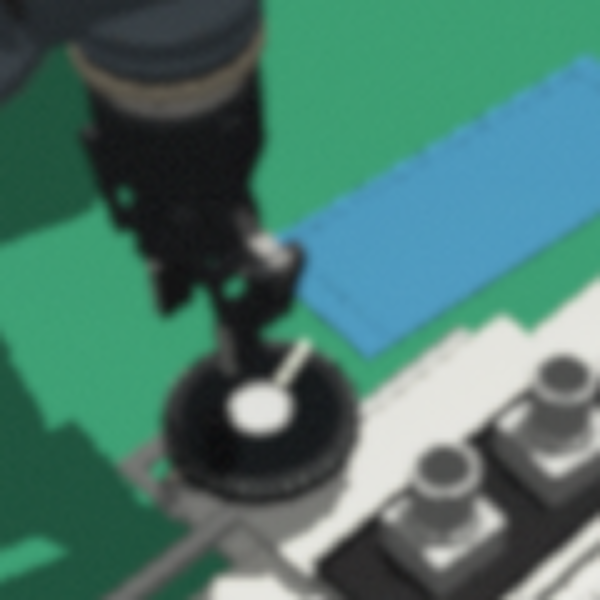

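Emit:
jog_arm:
  grip: [0.5,0.5,0.5,0.5,0.5]
  dp:
    - [35,-0.5,0.6]
    - [30,0,0]
    - [20,0,0]
    - [0,0,0]
    - [0,0,0]
  twist:
    - [0,0,0]
    - [0,0,0]
    - [0,0,0]
    - [0,0,0]
    - [0,0,0]

```text
clock: 40.1
tool_pos: [523.9, -106.7, 99.8]
eef_rot: [0.708, -0.0, 0.706, 0.0]
wrist_force: [-0.2, -0.0, -0.3]
finger_gap: 42.8
```

Emit:
jog_arm:
  grip: [0.3,0.2,0.1,0.1,0.1,0.1]
  dp:
    - [0,0,0]
    - [0,0,0]
    - [0,0,0]
    - [0,0,0]
    - [0,0,0]
    - [0,0,0]
  twist:
    - [0,0,0]
    - [0,0,0]
    - [0,0,0]
    - [0,0,0]
    - [0,0,0]
    - [0,0,0]
  grip_force: 30

```text
clock: 40.85
tool_pos: [523.6, -107.0, 99.2]
eef_rot: [0.708, -0.0, 0.707, -0.0]
wrist_force: [-0.1, -1.5, 6.6]
finger_gap: 17.5
```

```bash
cat > circ.py <<'E'
import sys,numpy as np
a0,st,n=map(float,sys.argv[1:4]); a=np.radians(a0+st*np.arange(int(n)+1)); p=42*np.c_[np.cos(a),np.sin(a)]
r=np.round(p-p[0],1); d=np.diff(r,axis=0)
print([[0,round(float(y),1)+0.,round(float(x),1)+0.] for x,y in d])
E
python3 circ.py -70 15 12; python3 circ.py 110 15 12
```

```text
[[0, 5.1, 9.7], [0, 7.4, 8.1], [0, 9.2, 5.9], [0, 10.5, 3.3], [0, 10.9, 0.5], [0, 10.7, -2.4], [0, 9.8, -5.1], [0, 8.0, -7.4], [0, 5.9, -9.2], [0, 3.3, -10.5], [0, 0.5, -10.9], [0, -2.4, -10.7]]
[[0, -5.1, -9.7], [0, -7.4, -8.1], [0, -9.2, -5.9], [0, -10.5, -3.3], [0, -10.9, -0.5], [0, -10.7, 2.4], [0, -9.8, 5.1], [0, -8.0, 7.4], [0, -5.9, 9.2], [0, -3.3, 10.5], [0, -0.5, 10.9], [0, 2.4, 10.7]]
```

Emit:
jog_arm:
  grip: [0.1,0.1,0.1,0.1,0.1,0.1]
  dp:
    - [0,5.1,9.7]
    - [0,7.4,8.1]
    - [0,9.2,5.9]
    - [0,10.5,3.3]
    - [0,10.9,0.5]
    - [0,10.7,-2.4]
  twist:
    - [0,0,0]
    - [0,0,0]
    - [0,0,0]
    - [0,0,0]
    - [0,0,0]
    - [0,0,0]

```text
clock: 41.6
tool_pos: [549.3, -52.6, 99.3]
eef_rot: [0.708, -0.0, 0.706, -0.0]
wrist_force: [1.7, 0.2, 5.9]
finger_gap: 17.2
```

Run:
```python
from h import *
plan([509.6+42*np.cos(np.radians(20)),-68.4+42*np.sin(np.radians(20)),99],0)
print(get_obs()["wrist_force"])
grab("scene","m1",(170,130,330,250),5)
```

```text
clk 41.60 at [549.3 -52.6  99.3] jaw 0.0 gap 17.2 q6 -0.18
dp now-axes [ 0.3 -1.4 -0.2] dp after turn [ 0.3 -1.4 -0.2] twist [0.  0.2 0. ]
[1.71136174 0.15940007 5.93394679]
```

View pics/m1.png

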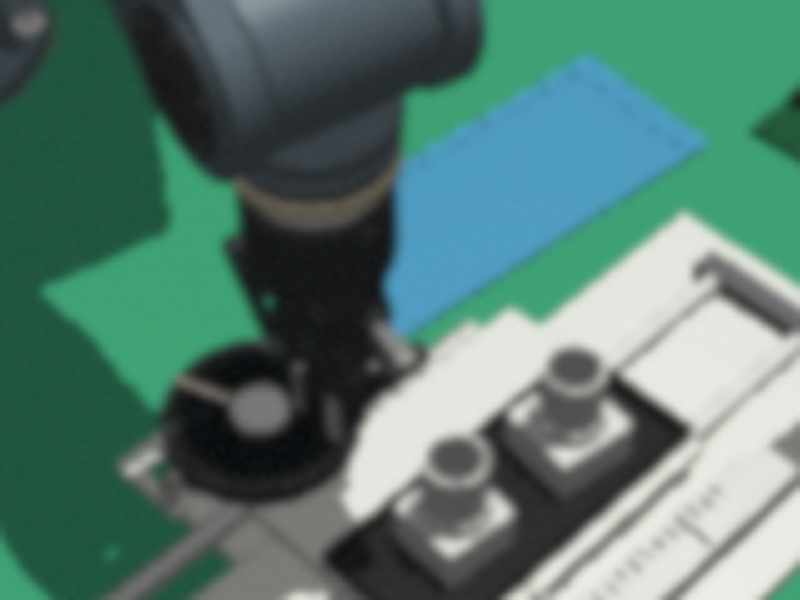

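The crank follows and the tray moves left; nozzle2 went from crop5 (447,470) to (460,460). Forces are low, so I'll keep winding.

Emit:
jog_arm:
  grip: [0.1,0.1,0.1,0.1,0.1,0.1,0.1,0.1,0.1,0.1,0.1,0.1]
  dp:
    - [0,9.8,-5.1]
    - [0,8.0,-7.4]
    - [0,5.9,-9.2]
    - [0,3.3,-10.5]
    - [0,0.5,-10.9]
    - [0,-2.4,-10.7]
    - [0,-5.1,-9.7]
    - [0,-7.4,-8.1]
    - [0,-9.2,-5.9]
    - [0,-10.5,-3.3]
    - [0,-10.9,-0.5]
    - [0,-10.7,2.4]
  twist:
    - [0,0,0]
    - [0,0,0]
    - [0,0,0]
    - [0,0,0]
    - [0,0,0]
    - [0,0,0]
    - [0,0,0]
    - [0,0,0]
    - [0,0,0]
    - [0,0,0]
    - [0,0,0]
    - [0,0,0]

```text
clock: 43.15
tool_pos: [469.7, -82.0, 99.0]
eef_rot: [0.708, -0.0, 0.707, 0.0]
wrist_force: [2.4, 1.8, 4.5]
finger_gap: 17.1
```

Emit:
jog_arm:
  grip: [0.1,0.1,0.1,0.1,0.1,0.1,0.1,0.1,0.1,0.1,0.1,0.1]
  dp:
    - [0,-9.8,5.1]
    - [0,-8.0,7.4]
    - [0,-5.9,9.2]
    - [0,-3.3,10.5]
    - [0,-0.5,10.9]
    - [0,2.4,10.7]
    - [0,5.1,9.7]
    - [0,7.4,8.1]
    - [0,9.2,5.9]
    - [0,10.5,3.3]
    - [0,10.9,0.5]
    - [0,10.7,-2.4]
  twist:
    - [0,0,0]
    - [0,0,0]
    - [0,0,0]
    - [0,0,0]
    - [0,0,0]
    - [0,0,0]
    - [0,0,0]
    - [0,0,0]
    - [0,0,0]
    - [0,0,0]
    - [0,0,0]
    - [0,0,0]

```text
clock: 44.65
tool_pos: [549.4, -52.8, 99.3]
eef_rot: [0.708, -0.0, 0.706, -0.0]
wrist_force: [2.4, 0.0, 6.4]
finger_gap: 17.0
```

Run:
```python
from h import *
plan([509.6+42*np.cos(np.radians(20)),-68.4+42*np.sin(np.radians(20)),99],0)
grab("scene","m2",(170,130,330,250),5)
```

```text
clk 44.65 at [549.4 -52.8  99.3] jaw 0.0 gap 17.0 q6 -0.18
dp now-axes [ 0.3 -1.2 -0.3] dp after turn [ 0.3 -1.2 -0.3] twist [0.  0.2 0. ]
```

View pics/m2.png

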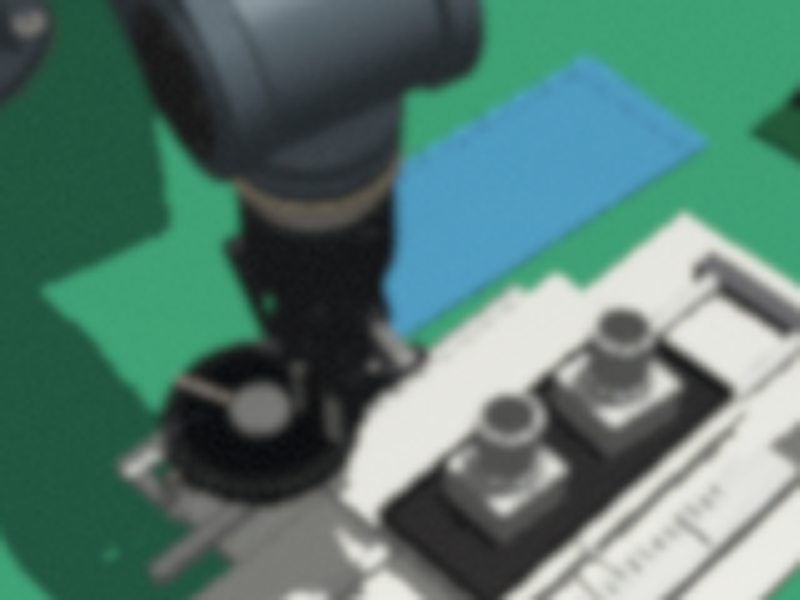

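Emit:
jog_arm:
  grip: [0.1,0.1,0.1,0.1,0.1,0.1,0.1,0.1,0.1,0.1,0.1,0.1]
  dp:
    - [0,9.8,-5.1]
    - [0,8.0,-7.4]
    - [0,5.9,-9.2]
    - [0,3.3,-10.5]
    - [0,0.5,-10.9]
    - [0,-2.4,-10.7]
    - [0,-5.1,-9.7]
    - [0,-7.4,-8.1]
    - [0,-9.2,-5.9]
    - [0,-10.5,-3.3]
    - [0,-10.9,-0.5]
    - [0,-10.7,2.4]
  twist:
    - [0,0,0]
    - [0,0,0]
    - [0,0,0]
    - [0,0,0]
    - [0,0,0]
    - [0,0,0]
    - [0,0,0]
    - [0,0,0]
    - [0,0,0]
    - [0,0,0]
    - [0,0,0]
    - [0,0,0]

```text
clock: 46.2
tool_pos: [469.7, -82.0, 99.0]
eef_rot: [0.708, -0.0, 0.707, 0.0]
wrist_force: [2.2, 1.0, 3.8]
finger_gap: 17.3
```

Emit:
jog_arm:
  grip: [0.1,0.1,0.1,0.1,0.1,0.1,0.1,0.1,0.1,0.1,0.1,0.1]
  dp:
    - [0,-9.8,5.1]
    - [0,-8.0,7.4]
    - [0,-5.9,9.2]
    - [0,-3.3,10.5]
    - [0,-0.5,10.9]
    - [0,2.4,10.7]
    - [0,5.1,9.7]
    - [0,7.4,8.1]
    - [0,9.2,5.9]
    - [0,10.5,3.3]
    - [0,10.9,0.5]
    - [0,10.7,-2.4]
  twist:
    - [0,0,0]
    - [0,0,0]
    - [0,0,0]
    - [0,0,0]
    - [0,0,0]
    - [0,0,0]
    - [0,0,0]
    - [0,0,0]
    - [0,0,0]
    - [0,0,0]
    - [0,0,0]
    - [0,0,0]

```text
clock: 47.7
tool_pos: [549.4, -52.8, 99.3]
eef_rot: [0.708, -0.0, 0.706, -0.0]
wrist_force: [1.5, -0.2, 6.4]
finger_gap: 17.0
```

Emit:
jog_arm:
  grip: [0.1,0.1,0.1,0.1,0.1,0.1,0.1,0.1,0.1,0.1,0.1,0.1]
  dp:
    - [0,9.8,-5.1]
    - [0,8.0,-7.4]
    - [0,5.9,-9.2]
    - [0,3.3,-10.5]
    - [0,0.5,-10.9]
    - [0,-2.4,-10.7]
    - [0,-5.1,-9.7]
    - [0,-7.4,-8.1]
    - [0,-9.2,-5.9]
    - [0,-10.5,-3.3]
    - [0,-10.9,-0.5]
    - [0,-10.7,2.4]
  twist:
    - [0,0,0]
    - [0,0,0]
    - [0,0,0]
    - [0,0,0]
    - [0,0,0]
    - [0,0,0]
    - [0,0,0]
    - [0,0,0]
    - [0,0,0]
    - [0,0,0]
    - [0,0,0]
    - [0,0,0]

```text
clock: 49.2
tool_pos: [469.7, -82.0, 99.0]
eef_rot: [0.708, -0.0, 0.707, -0.0]
wrist_force: [2.8, 1.3, 4.7]
finger_gap: 17.3
```

Emit:
jog_arm:
  grip: [0.1,0.1,0.1,0.1]
  dp:
    - [0,-9.8,5.1]
    - [0,-8.0,7.4]
    - [0,0,0]
    - [0,0,0]
  twist:
    - [0,0,0]
    - [0,0,0]
    - [0,0,0]
    - [0,0,0]

```text
clock: 49.7
tool_pos: [482.2, -99.6, 99.0]
eef_rot: [0.708, -0.0, 0.707, -0.0]
wrist_force: [0.8, 0.2, 7.6]
finger_gap: 17.2
```

Run:
```python
from h import *
o,p,R=pose(); d=p[:2]-[509.6,-68.4]; print(p,np.hypot(*d),np.degrees(np.arctan2(d[1],d[0])),o["wrist_force"])
grab("scene","m3",(170,110,370,260),4)
grab("top","m4",(140,130,340,280),4)
```

```text
[482.19086167 -99.5808343   98.96965686] 41.515121236953874 -131.31669931063115 [0.78349559 0.23200426 7.58200982]
```

View pics/m3.png

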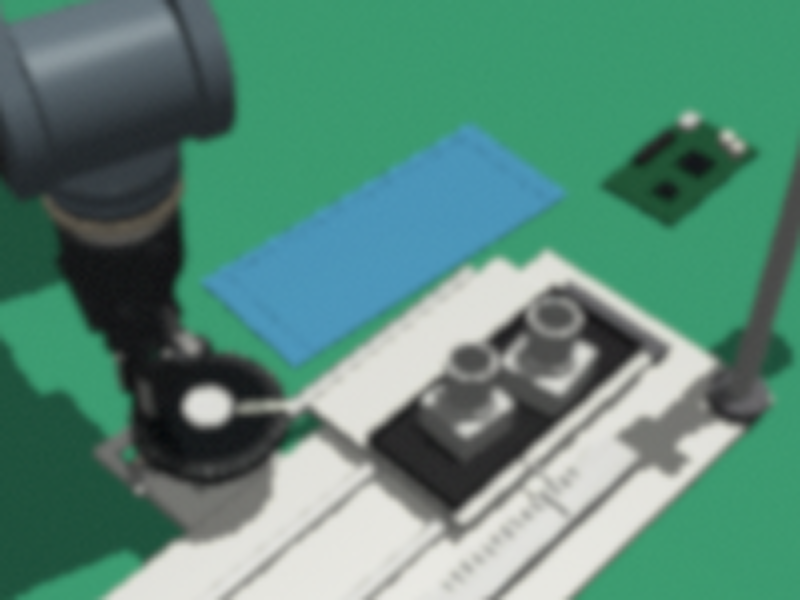

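View pics/m4.png

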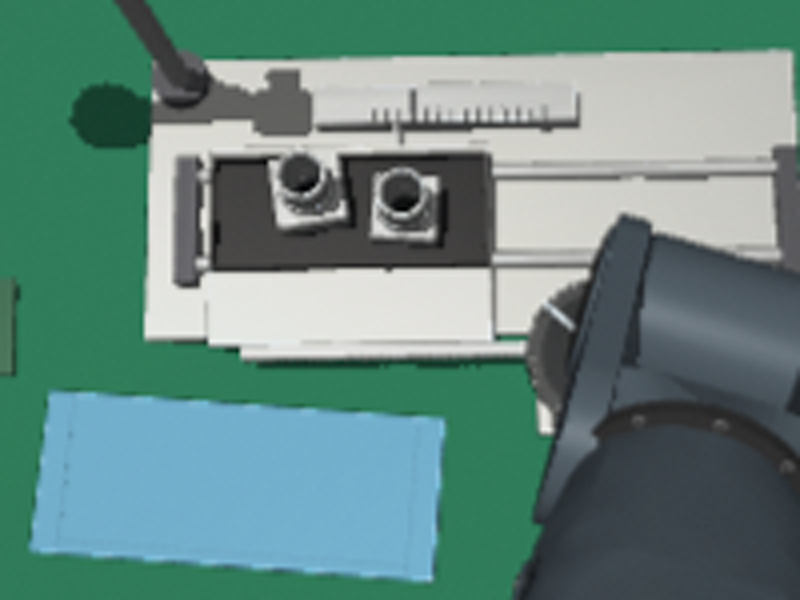

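Run:
```python
from h import *
np.set_printoptions(precision=1,suppress=True)
T=read_camera("top")
f=lambda o,p,s=4:(o[0]+(p[0]+.5)/s-.5,o[1]+(p[1]+.5)/s-.5)
t1=lambda *p:f((140,130),p)
P=lambda n,u,z:print(n,ray(T,*u,z))
P("n1",t1(302,176),111);P("n2",t1(404,190),111)
for p in((268,168),(335,157),(350,218),(283,230)):P("n1hood",t1(*p),65)
for p in((373,176),(440,178),(435,243),(370,237)):P("n2hood",t1(*p),65)
for p in((212,155),(491,153),(492,266),(211,270)):P("tray",t1(*p),48)
P("ptr",t1(402,135),48);P("mark",t1(413,110),48)
grab("top","m5",(185,140,265,200),9)
grab("scene","m6",(265,165,345,225),9)
```

```text
n1 [630.2 142.7 111. ]
n2 [620.   71.2 111. ]
n1hood [648.  173.7  65. ]
n1hood [656.3 124.7  65. ]
n1hood [610.5 112.9  65. ]
n1hood [601.6 161.4  65. ]
n2hood [641.9  96.6  65. ]
n2hood [640.3  47.6  65. ]
n2hood [591.9  51.   65. ]
n2hood [596.4  98.1  65. ]
tray [662.6 218.4  48. ]
tray [663.7  10.3  48. ]
tray [578.2   9.7  48. ]
tray [575.3 216.   48. ]
ptr [677.7  76.7  48. ]
mark [697.1  68.7  48. ]
```

View pics/m5.png

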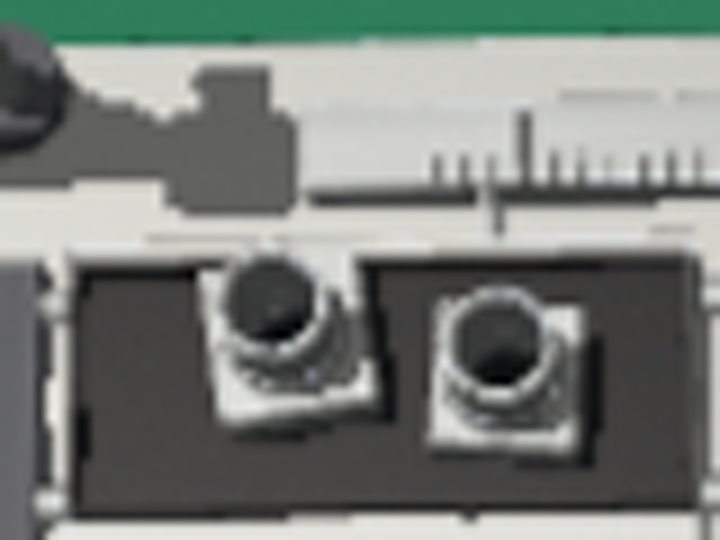

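View pics/m6.png

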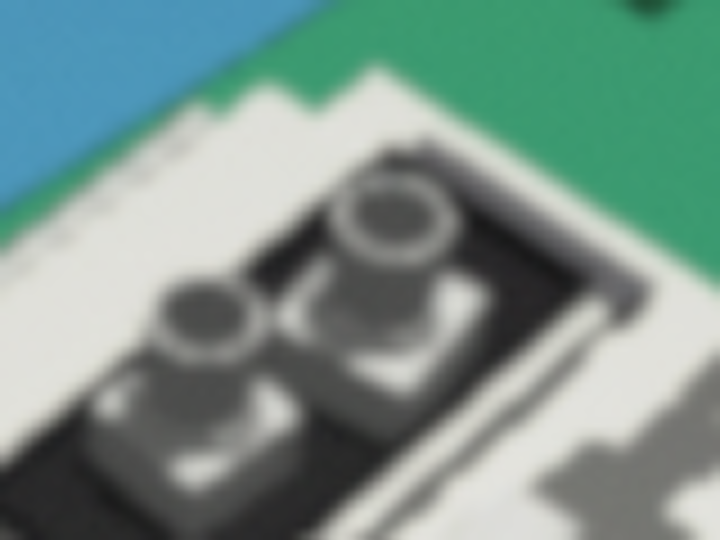

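Nozzle1 has shifted about 10 mm and turned slightly in the tray, which is the announced knock. It is still upright and inside: hood centre (629,143) agrees with the collar, with the tray centre at (620,114). I'll wind two more steps beyond so the tray is surely past 110 mm.

Emit:
jog_arm:
  grip: [0.1,0.1,0.1,0.1]
  dp:
    - [0,-5.9,9.2]
    - [0,-3.3,10.5]
    - [0,0,0]
    - [0,0,0]
  twist:
    - [0,0,0]
    - [0,0,0]
    - [0,0,0]
    - [0,0,0]

```text
clock: 50.45
tool_pos: [501.9, -108.8, 99.0]
eef_rot: [0.708, -0.0, 0.707, -0.0]
wrist_force: [-0.6, -1.6, 9.1]
finger_gap: 16.9
```

```bash
python3 - <<'E'
from h import *
o,p,R=pose(); d=p[:2]-[509.6,-68.4]; print(p,np.hypot(*d),np.degrees(np.arctan2(d[1],d[0])),o["wrist_force"])
grab("top","n5",(185,140,265,200),9)
E
python3 circ.py 260 -15 10
```

```text
[ 501.88945597 -108.82085987   99.04933582] 41.149707189959194 -100.79979844033942 [-0.56013624 -1.58298165  9.05876967]
[[0, 3.3, -10.5], [0, 5.9, -9.2], [0, 8.1, -7.4], [0, 9.7, -5.1], [0, 10.7, -2.3], [0, 11.0, 0.4], [0, 10.4, 3.3], [0, 9.3, 5.9], [0, 7.4, 8.1], [0, 5.0, 9.7]]
```

View pics/n5.png

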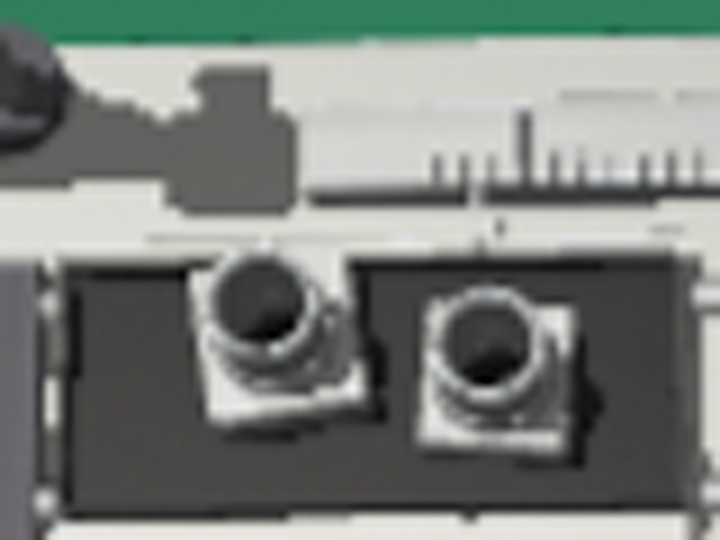

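The pointer is now about 16 mm past the mark. I'll wind back clockwise.

Emit:
jog_arm:
  grip: [0.1,0.1,0.1,0.1,0.1,0.1,0.1,0.1,0.1,0.1,0.1,0.1]
  dp:
    - [0,3.3,-10.5]
    - [0,5.9,-9.2]
    - [0,8.1,-7.4]
    - [0,9.7,-5.1]
    - [0,10.7,-2.3]
    - [0,11,0.4]
    - [0,10.4,3.3]
    - [0,9.3,5.9]
    - [0,7.4,8.1]
    - [0,5,9.7]
    - [0,0,0]
    - [0,0,0]
  twist:
    - [0,0,0]
    - [0,0,0]
    - [0,0,0]
    - [0,0,0]
    - [0,0,0]
    - [0,0,0]
    - [0,0,0]
    - [0,0,0]
    - [0,0,0]
    - [0,0,0]
    - [0,0,0]
    - [0,0,0]

```text
clock: 52.0
tool_pos: [494.7, -27.5, 99.0]
eef_rot: [0.707, -0.0, 0.707, 0.0]
wrist_force: [-1.0, 2.2, 10.1]
finger_gap: 17.0
```

Run:
```python
from h import *
o,p,R=pose(); d=p[:2]-[509.6,-68.4]; print(p,np.hypot(*d),np.degrees(np.arctan2(d[1],d[0])),o["wrist_force"])
c,_=grab("top","o1",(185,130,335,250),5)
grab("scene","o2",(170,150,330,270),5)
for a in (-90,-89): print(a,(proj(c,[509.6+50*np.cos(np.radians(a)),-68.4+50*np.sin(np.radians(a)),82])-[185,130]+.5)*5)
```

```text
[494.66989992 -27.51936503  99.03453595] 43.52165212446143 110.062802131006 [-1.03696046  2.21396031 10.05406133]
-90 [620.36514375 442.1906512 ]
-89 [620.31148552 440.63937783]
```

View pics/o1.png

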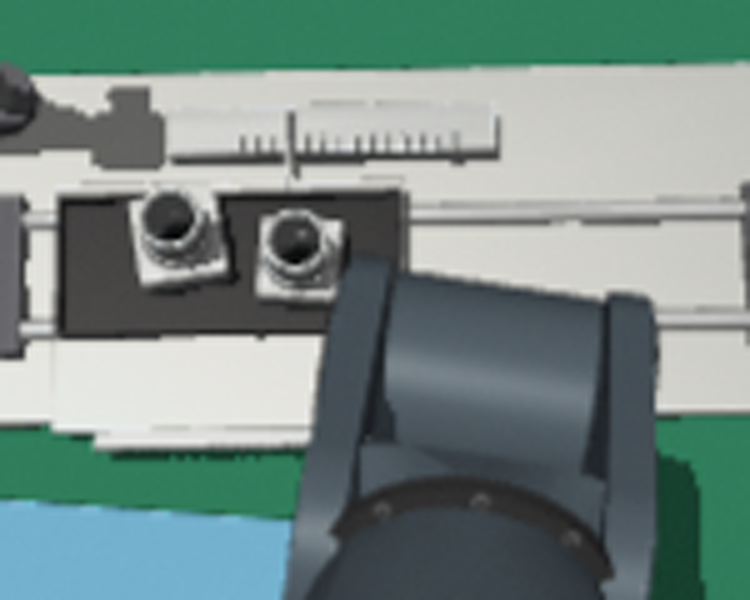

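View pics/o2.png

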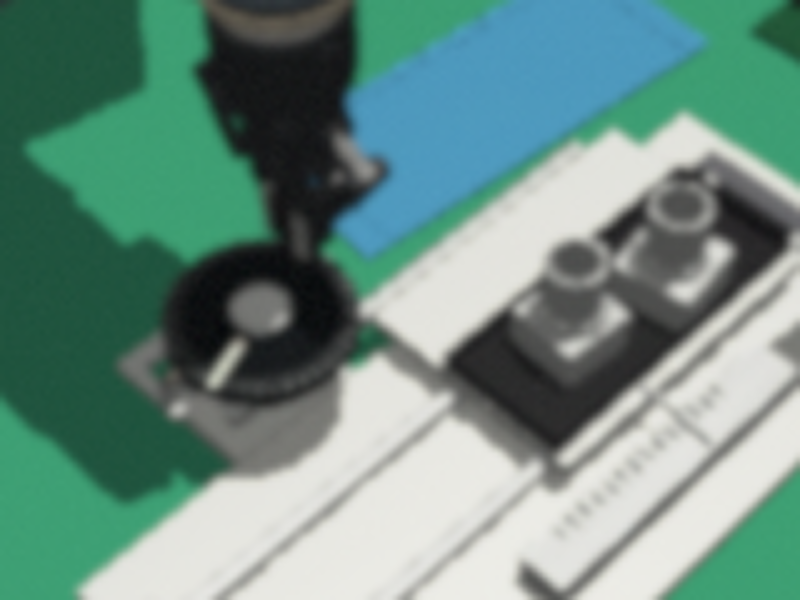

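```bash
python3 circ.py 110 -5 4
```

```text
[[0, 1.1, 3.5], [0, 0.8, 3.6], [0, 0.5, 3.6], [0, 0.1, 3.7]]
```

Emit:
jog_arm:
  grip: [0.1,0.1,0.1,0.1,0.1]
  dp:
    - [0,1.1,3.5]
    - [0,0.8,3.6]
    - [0,0.5,3.6]
    - [0,0,0]
    - [0,0,0]
  twist:
    - [0,0,0]
    - [0,0,0]
    - [0,0,0]
    - [0,0,0]
    - [0,0,0]

```text
clock: 52.72
tool_pos: [505.4, -25.1, 99.1]
eef_rot: [0.708, -0.0, 0.707, 0.0]
wrist_force: [-0.4, 2.5, 9.7]
finger_gap: 16.9
```

Run:
```python
from h import *
o,p,R=pose(); d=p[:2]-[509.6,-67.4]; print(p,np.hypot(*d),np.degrees(np.arctan2(d[1],d[0])),o["wrist_force"])
grab("scene","o3",(190,190,250,240),12)
c=read_camera("scene")
for a in (-90,-89): print(a,(proj(c,[509.6+50*np.cos(np.radians(a)),-68.4+50*np.sin(np.radians(a)),82])-[190,190]+.5)*12)
```

```text
[505.40416741 -25.12733315  99.10981451] 42.48038810426857 95.66840653851096 [-0.36835806  2.5138972   9.68581193]
-90 [215.36267573 387.99458199]
-89 [217.90103046 390.222275  ]
```

View pics/o3.png

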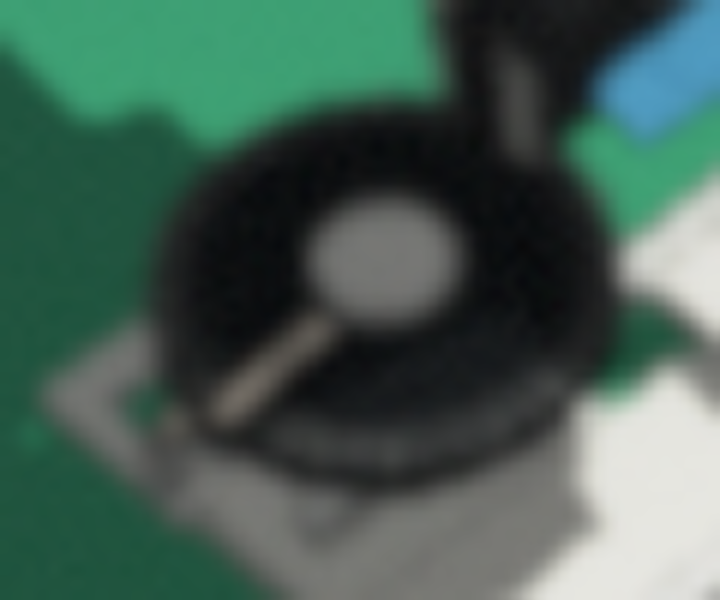

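Emit:
jog_arm:
  grip: [0.1,0.1,0.1,0.1]
  dp:
    - [0,0.1,2]
    - [0,0,1.5]
    - [0,0,0]
    - [0,0,0]
  twist:
    - [0,0,0]
    - [0,0,0]
    - [0,0,0]
    - [0,0,0]

```text
clock: 53.32
tool_pos: [508.9, -25.0, 99.1]
eef_rot: [0.708, 0.0, 0.707, 0.0]
wrist_force: [-0.4, 3.1, 11.3]
finger_gap: 16.9
```

Run:
```python
from h import *
o,p,R=pose(); print(p,o["wrist_force"])
grab("scene","o4",(190,190,250,240),12)
```

```text
[508.86495073 -24.96618452  99.12812711] [-0.35930534  3.12338842 11.28962899]
```

View pics/o4.png

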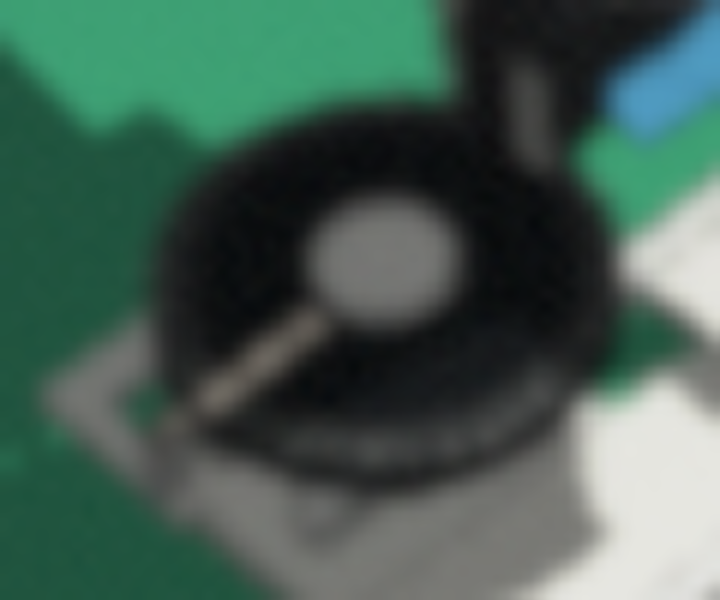

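The mark now lines up with the index at about (178,415). I'll release and lift away for an unobstructed look.

Emit:
jog_arm:
  grip: [0.2,0.3,0.4,0.5,0.5,0.5,0.5,0.5,0.5]
  dp:
    - [0,0,0]
    - [0,0,0]
    - [0,0,0]
    - [0,0,0]
    - [-20,0,0]
    - [-40,0,0]
    - [-60,0,0]
    - [-60,0,0]
    - [0,0,0]
  twist:
    - [0,0,0]
    - [0,0,0]
    - [0,0,0]
    - [0,0,0]
    - [0,0,0]
    - [0,0,0]
    - [0,0,0]
    - [0,0,0]
    - [0,0,0]

```text
clock: 54.5
tool_pos: [510.0, -25.5, 282.6]
eef_rot: [0.71, -0.001, 0.704, -0.0]
wrist_force: [0.5, 0.1, -0.9]
finger_gap: 43.0
```

Emit:
jog_arm:
  grip: [0.5,0.5,0.5,0.5,0.5,0.5,0.5,0.5]
  dp:
    - [0,-20,-40]
    - [0,-40,-40]
    - [0,-40,-40]
    - [0,-45,-35]
    - [0,-50,-20]
    - [0,-50,-20]
    - [0,-50,-20]
    - [0,0,0]
  twist:
    - [0,0,0]
    - [0,0,0]
    - [0,0,0]
    - [0,0,0]
    - [0,0,0]
    - [0,0,0]
    - [0,0,0]
    - [0,0,0]

```text
clock: 55.5
tool_pos: [291.9, -322.4, 277.2]
eef_rot: [0.707, 0.002, 0.708, -0.001]
wrist_force: [-0.7, -0.0, 0.5]
finger_gap: 42.4
```

Run:
```python
from h import *
plan([300,-360,280])
c,_=grab("top","p1",(255,185,335,250),9)
grab("top","p2",(185,140,265,200),9)
grab("scene","p3",(85,135,345,375),3)
grab("top","p4",None,1.5)
```

```text
clk 55.50 at [ 291.9 -322.4  277.2] jaw -0.2 gap 42.4 q6 -0.94
dp now-axes [ -2.8 -37.6   8.2] dp after turn [ -2.8 -37.6   8.2] twist [-0.  -0.1 -0.1]
```

View pics/p1.png

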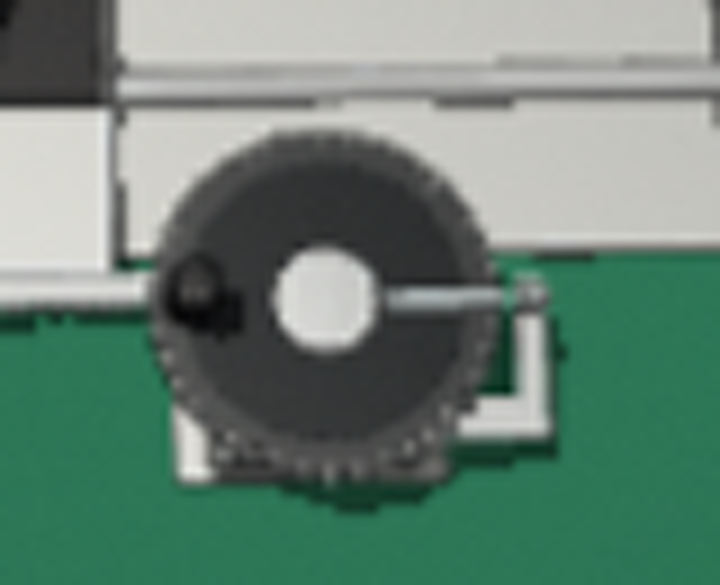

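View pics/p2.png

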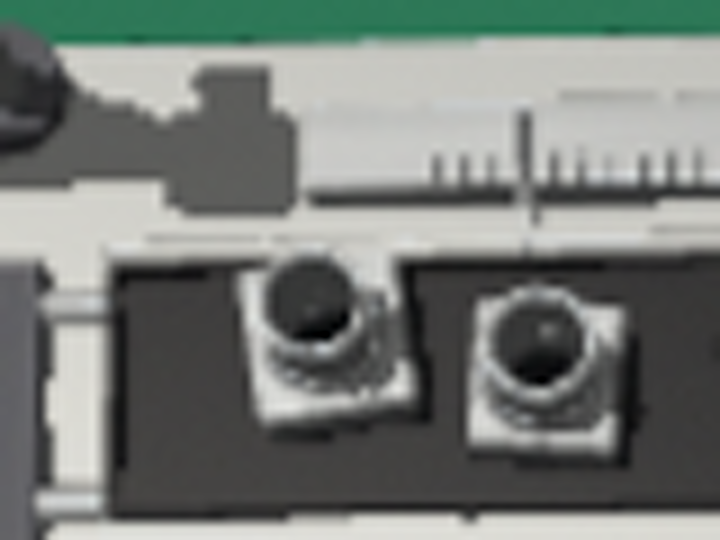

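View pics/p3.png

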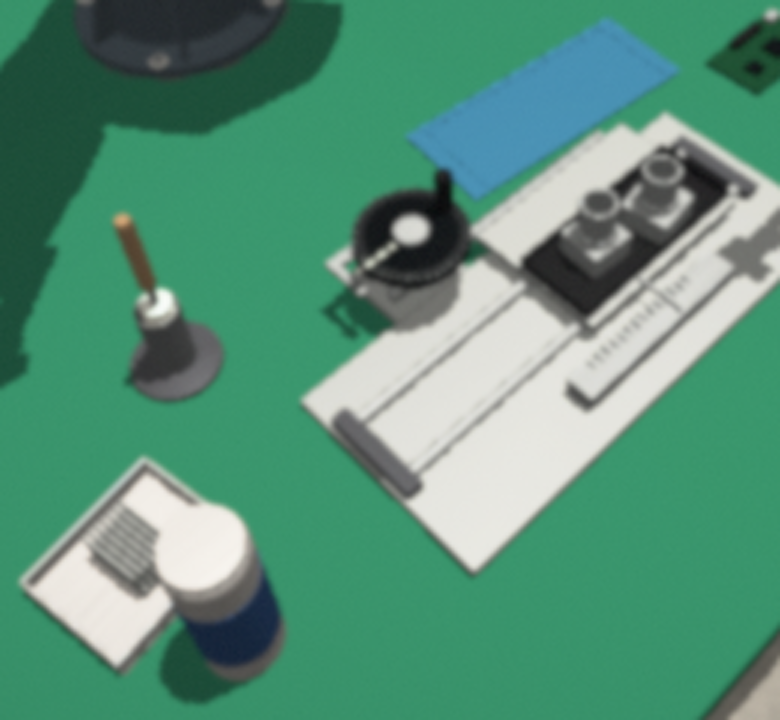

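View pics/p4.png

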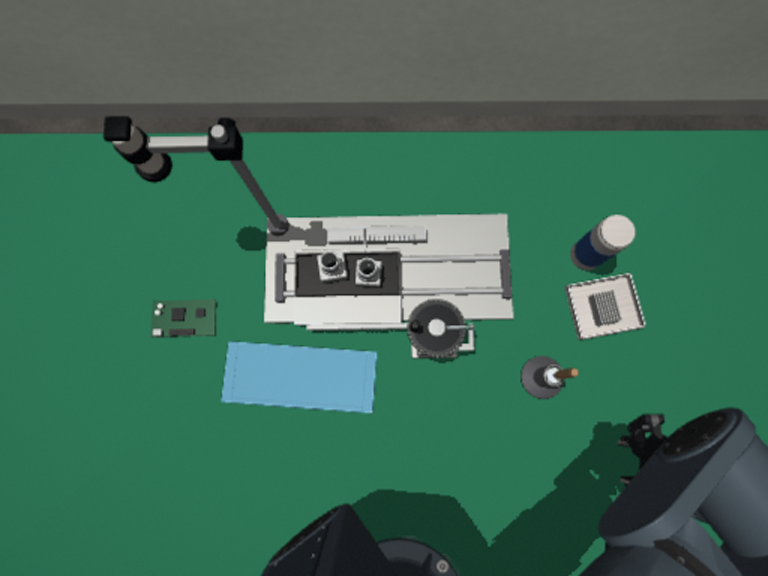

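Run:
```python
from h import *
np.set_printoptions(precision=1,suppress=True)
T=read_camera("top");S=read_camera("scene")
g=lambda o,p,s:(o[0]+(p[0]+.5)/s-.5,o[1]+(p[1]+.5)/s-.5)
for a,b in(((310,298),(662,170)),((540,340),(602,203))):
    print(*tri(T,g((185,140),a,9),S,g((85,135),b,3)))
for p in((240,272),(395,255),(418,405),(262,430)):print(ray(T,*g((185,140),p,9),65))
```

```text
[633.5 132.  107.7] [ 0.2  0.3  0.1 -0.2 -0.3 -0.1]
[621.1  61.5 107.8] [-0.9 -1.1 -0.3  0.9  1.1  0.3]
[653.6 160.3  65. ]
[659.2 109.9  65. ]
[609.2 101.6  65. ]
[601.  151.8  65. ]
```

```bash
python3 -c "
from bench import *
print(hand_in())"
```

```text
the job is handed in; nothing more can be done
None
```

The whole job is done and handed in; the clock read about 56 s of the 210 s allowed. `hand_in()` gives no verdict, so the results below rest on my own camera and force checks.

- **Heat sink:** it lies flat near the middle of the metal dish. The dish, spray can and board did not visibly shift, and the arm never came near the microscope.
- **Brushing:** only the middle and right nozzles were present. I brushed each one down, up and down again, middle first. By arm position, the brush end reached about 6 to 8 mm above each nozzle's underside, was drawn up to about 54 mm, and went down again. The brush is back upright in its stand.
- **Nozzles in the tray:** both stand upright. Triangulating their collars gave the same height for both, but about 3 mm below the expected 111 mm, which I took as camera error.
- **Knocked nozzle:** while I was winding, the middle nozzle shifted about 10 mm inside the tray and turned slightly. I took it for the announced knock. It was still upright, about 11 mm off the tray's centreline (26 mm allowed), so I left it.
- **Winding:** I turned the tray to about 15 mm past the mark, then wound back clockwise only. In the last pictures the white dial mark meets its index and the pointer lines up with the mark, to about 1 mm. Partway through, the pointer looked about 2 mm further back than the wheel angle suggested. I went by the dial, and the two agreed at the end.

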